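# Turn two cleaned hardness discs over between rack and cover

### The arm

A 6-joint arm with a two-finger parallel gripper is mounted at the origin on a cart in front of the work surface, level with it; the furniture and walls round the work are solid. World frame = base frame: x ahead of the robot, y to its left, z up, the work surface at z = 0. Lengths are in mm, angles in degrees, forces in N, time in s.
With the tool pointing down it reaches from about 350 to 850 mm from the base axis. Payload 8.1 kg.
Tool frame: the origin (TCP) lies on the mounting face of the last link; the fingertips stand 173 mm ahead of it and the grasp point (between the pads) lies 155 mm ahead of it (tip_reach is the distance from the TCP to the fingertips, in mm); z points along the fingers, y is the line along which they close (so a half turn about z gives the same grasp; the last joint's range is limited). The gripper opens to 85 mm and grips with 20 to 120 N. Pads are 22 mm wide; open, the fingers measure 114 mm over their backs; the gripper's body (76 mm by 85 mm) begins 54 mm behind the grasp point. The pads swing forward as they close: fully open they stand 13 mm farther back than shut.
Start: joints at [66.497, 7.471, 85.268, -0, 87.261, -4.893], TCP at [191.451, 568.642, 404.692] pointing down, gripper open.
Joint ranges: [-169.43, 169.43], [-51.17, 129.36], [1.28, 143.12], [-76.62, 256.62], [0, 156.53], [-152.29, 152.29]. Speed limits (degrees/s): [136.94, 136.94, 159.86, 180, 180, 180].

### API

Orientations are given as a 3x3 rotation matrix whose columns are the frame's x, y, z axes.
In Python, from bench import get_state, grab_frame, camera_params, job_done, silhouettes, tip_reach gives the robot as it stands. The module is installed in compiled form; this text tells all that it offers.
- The arm moves only by the tool drive_tool, never from a script. Its argument "plan" is a list of rows, each an object with "jaw": the opening, from 0 (shut) to 1 (fully open); "delta_pos": the shift along the tool's x, y, z in cm, a list of three; "turn": the turn, a rotation vector about the tool's x, y, z in degrees, a list of three. A call has 1 to 5 rows; each row is the pose to reach, as a shift and turn from the pose commanded when the call began, along the tool's axes at that moment; what a row does not reach only later rows make up. A row lasts 1/8 s, in which the tool goes at most 62.5 mm and 10.7 degrees, less where a joint would pass 70% of its speed; a pose out of reach is approached as far as the arm can. A call with a gripper value outside its range is refused whole. The fingers move at their own pace and stop on an object; "newtons" is the grip in N (left out, the last holds). Time passes only in rows, so rows that repeat a pose let the fingers close. It gives the time, the measured TCP pose, the force, the opening and the grip force at its end, in the units of the state.
- get_state(): the state, without advancing time (a new reading comes with each control period).
- grab_frame(name): name is "scene" or "top" or "wrist"; returns (picture, depth): 420x560x3 uint8, red, green, blue; 420x560 float32, mm along the optical axis (not along the pixel's ray), 0 where there is no reading.
- camera_params(name): a dict with "K" (3x3 intrinsics, pixels), "k1" (the pictures are not rectified: a ray, as slopes to the right and down, at radius r is drawn at 1 + k1 r^2 times it, then the intrinsics apply), "xyz" and "rotation" of the camera in the world. Camera axes: x right, y up, looking along -z (the intrinsics and any distortion apply to the point x, -y, -z); pixel columns grow to the right and rows downward; lengths in mm; the calibration is good to about 2 mm. A picture is of the moment at which its call begins: read the wrist's pose just before it. camera_params takes no time and is no camera call; for the wrist camera it gives the pose at the moment of the call.
- job_done(): hands the job in; it is judged then, once.
Trained networks look in the newest picture that a camera, given by its name, has taken for a name from the list of things; names that differ only in an ending like _2 or _b are one class to them, and where a whole thing is asked for, a point or a joint stands for the part that bears it (a point fixed in the world has none). Each returns a list of dicts, best first, with "conf" (0 to 1); they miss things now and then, are a little off and sometimes report something else, mostly with a low value. They report only what shows in the picture. A call takes as long as a camera call. They do not tell look-alikes from the thing itself.
- silhouettes(camera, name): "mask" (420x560 bool, what is visible of it) and "uv" ([column, row] in pixels, amid what is visible of it).
The state is a dict: "time_s": time; "q": joint angles; "qvel": joint speeds; "effort": joint torques, N m; "ee_pos": TCP position; "tool_rot": TCP orientation; "contact_force": force on the tool from outside, world axes, zero at the start; "torque": the same for the moment, N m; "opening": finger opening in mm; "finger_force": force on a finger pad.
Only numpy, scipy, OpenCV 4.12 (cv2) and the standard library are available. Lean on these libraries where they do the work, as an engineer would, in place of code of your own. Each camera call takes 0.05 s, during which the arm holds its last target. There are 200 camera calls.

### The job

The two hardness reference discs have dried test face down in the orange rack and must go test face up into the white cover on the blue tray, without the fingers touching the discs. Lay the cover face down over the discs on the rack where it stands, clamp cover and rack together and turn them over onto the tray's slope, then lift the rack off so that the discs stay in the cover's pockets, and put the empty rack back on its drying stand as it stood. Do not let a disc fall, and leave the other things where they are.

Things in the scene. Friction and masses are not known exactly. Their poses are not given: they have to be found in the camera images.
- rack: orange plastic plate, 76 (x) x 150 (y) x 13 mm, 0.16 kg, two round pockets (66 mm diameter, 8 deep, open to +z) centred at x = 1, y = -36 and +36. Origin: centre of its flat back. Its edge at x = -38 stands on the ledges, x points up the slope. Starts seated on drying_stand, pockets up, holding the discs.
- rack_tab (a point): outer end of the rack's finger tab, mid thickness: the tab continues the plate past its upper edge (x = 38) to x = 64, is 30 wide (y = 33 to 63) and 13 thick; frame as rack. With the cover on, nothing lies behind or before this tab.
- cover: white plastic plate, 76 (x) x 150 (y) x 10 mm, 0.12 kg, pockets as the rack's but 5.5 deep and at x = -1; origin: centre of flat back. Starts seated on inspection_tray, pockets up, empty. Closed on the rack: outlines agree, pair 23 thick, cover origin at (0, 0, 23) in the rack frame, x the same way, y and z reversed.
- cover_tab (a point): outer end of the cover's finger tab, mid thickness: tab from x = 38 to x = 64, 30 wide (y = 33 to 63), 10 thick; frame as cover. Closed on the rack it stands at the rack's y = -48, the rack's own tab at +48, each clear of the other plate.
- disc_a: steel hardness reference disc, 60 mm diameter, 12 thick, 0.21 kg. Origin: centre of its plain back; z points to its test face. Starts test face down in the rack's pocket at y = -36, standing 4 mm out of it. It has 3 mm play all round in either pocket, and 1.5 mm in thickness when the cover is on.
- disc_b: the other disc, just alike, in the rack's pocket at y = +36.
- drying_stand: fixed; steel drip pan 130 (x) x 150 (y) x 12 mm with an easel of 8 mm bar: two 45 degree bars at y = -50 and +50 with ledges, red caps at their ends. Stands at the left. Origin: centre of underside. The slope rises to +x and faces -x and up, away from the middle of the table. Rests end 8 mm below a seated plate's upper edge.
- stand_seat (a point): on drying_stand, at (-3.1, 0, 71.9) mm: where a seated plate's origin is. Seated, a plate has its lower edge on the ledges (square to the slope, 34 mm deep) and, in the stand's frame, its x axis along (0.707, 0, 0.707), z along (-0.707, 0, 0.707), y along y. Between the rests (y = -40 to 40) a finger has free room behind a plate.
- inspection_tray: fixed; blue tray 150 (x) x 164 (y) x 14 mm with two aluminium rests, 14 wide, at y = -50 and +50, sloping 45 degrees, with ledges. Stands at the right. Origin: centre of underside. The slope rises to +x and faces -x and up, away from the middle of the table. Rests end 10 mm below a seated plate's upper edge.
- tray_seat (a point): on inspection_tray, at (-3.1, 0, 71.9) mm: where a seated plate's origin is; a plate sits here just as at stand_seat (axes in the tray's frame; ledges 36 mm deep; free room for a finger behind a plate for y = -40 to 40).
- cylinder_square: bystander: a cylindrical square (precision reference cylinder), steel with a black upper half, 38 mm diameter, 80 tall. Origin: centre of the underside.
- white_jar: bystander: a white plastic jar with screw cap, 48 mm diameter, 62 tall. Origin: centre of the underside.
- loupe: bystander: a small black eye loupe, 33 mm diameter, 36 tall. Origin: centre of the underside.
- indenter_case: bystander: a small blue plastic case, 37 x 56 x 23 mm. Origin: centre of the underside.
- parts_dish: bystander: an empty round steel dish, 66 mm diameter, 15 tall. Origin: centre of the underside.
- part_flange: bystander: a small turned steel flange with a hub and six holes, 64 mm diameter, 26 tall. Origin: centre of the underside.
There are look-alikes about, which are no part of the job. Leave any brown look-alike of the disc_b alone.

How it is judged:
By the outcome, as a careful person would: the job done as asked, in the order asked, and still so for the second after the job is handed in, with the robot touching nothing.
It also fails if it takes over 69 s, if anything falls off the work surface, if the arm or the gripper's body presses on something with over 40 N, if the wrist force passes 120 N, or if a joint passes its speed limit or range.

## Working session

There is one attempt and no reset: what is moved stays moved. The work goes in short steps, Python scripts to look and compute and a tool call to move; the robot and the scene stay as the last step left them, time stands still between calls to the robot, and variables do not carry over. Pictures are saved under pics/ and viewed, at most 10 in all, crops included, and the job is handed in when it is done.

Besides the shell and the picture viewer there is one more tool, called after "Emit:" by a JSON object that holds its "method" and its "body". drive_tool: Moves the arm, as the interface text tells. Its arguments: {"type":"object","properties":{"plan":{"type":"array","items":{"type":"object","properties":{"jaw":{"type":"number"},"delta_pos":{"type":"array","items":{"type":"number"}},"turn":{"type":"array","items":{"type":"number"}}}}},"newtons":{"type":"number"}},"required":["plan"]}

```bash
mkdir -p pics; python3 - <<'E'
from bench import *
import cv2,numpy as np
print(get_state())
ims=[]
for n in("scene","top"):
    p,d=grab_frame(n);c=camera_params(n);print(n,c)
    cv2.imwrite(f"pics/{n}0.png",p[:,:,::-1]);np.savez(f"{n}0.npz",p=p,d=d)
    for t in("rack","cover","drying_stand","inspection_tray"):
        for r in silhouettes(n,t)[:3]:print(n,t,round(float(r["conf"]),2),r["uv"],r["mask"].sum())
E
```

```text
{'time_s': 0.0, 'q': array([ 6.64984210e+01,  7.51547189e+00,  8.53297004e+01,  5.18464174e-05,
        8.72630658e+01, -4.89280148e+00]), 'qvel': array([ 0.065625  ,  0.04313679, -0.07338209, -0.06566783, -0.05108601,
       -0.1758386 ]), 'effort': array([ 7.39658481e-04, -5.69394779e+01, -5.00558746e+01, -5.01318198e-05,
        1.42759213e-02,  1.87965850e-05]), 'ee_pos': array([191.34435997, 568.42258847, 403.63631332]), 'tool_rot': array([[-9.47719460e-01,  3.19103832e-01, -7.54157862e-04],
       [ 3.19104682e-01,  9.47717892e-01, -1.73204704e-03],
       [ 1.62026050e-04, -1.88215000e-03, -9.99998216e-01]]), 'contact_force': array([-0.04776793,  0.10137651, -0.35410171]), 'torque': array([-0.01967171,  0.02090953,  0.00773256]), 'finger_force': 0.0, 'opening': 85.17470814059861}
scene {'K': array([[533.10351808,   0.        , 278.44737779],
       [  0.        , 533.10351808, 205.59507382],
       [  0.        ,   0.        ,   1.        ]]), 'k1': -0.16869832593476028, 'xyz': array([ 143.00234478,  921.04260235, 1151.17237144]), 'rotation': array([[-0.8996714 ,  0.3322233 , 
[... 216 characters left out ...]
3
scene drying_stand 0.56 [266.5, 279.4] 1372
scene inspection_tray 0.6 [343.8, 156.5] 1965
top {'K': array([[544.94919003,   0.        , 282.92695647],
       [  0.        , 544.94919003, 208.01699914],
       [  0.        ,   0.        ,   1.        ]]), 'k1': -0.1597739990133067, 'xyz': array([ 289.33758636,  108.85998304, 1578.98148586]), 'rotation': array([[ 0.00818764,  0.98877439, -0.1491917 ],
       [-0.99995664,  0.00875772,  0.00316459],
       [ 0.00443565,  0.14915932,  0.98880323]])}
top rack 0.64 [225.0, 215.7] 382
top cover 0.89 [391.5, 231.9] 944
top drying_stand 0.65 [236.8, 221.3] 1070
top inspection_tray 0.69 [378.9, 229.2] 1838
top inspection_tray 0.61 [332.5, 251.2] 379
```

View pics/scene0.png

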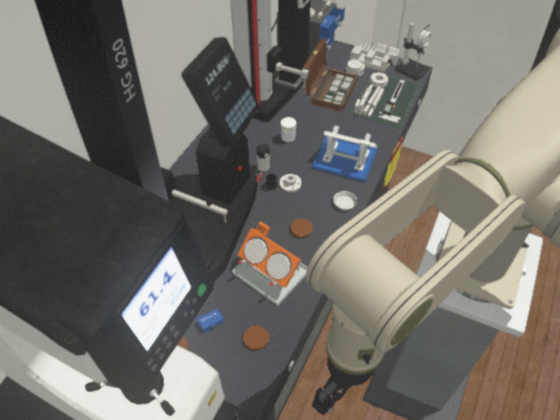

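View pics/top0.png

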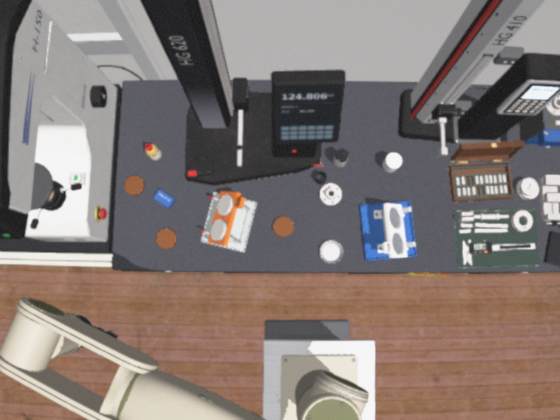

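The scene view shows the orange rack with two discs on the stand at about (268,258) and the white cover on the blue tray at about (345,145). In the top view the rack is at (225,217) and the cover at (392,230), with brown look-alike discs at (283,227), (166,238) and (134,185).

```bash
cat > h.py <<'E'
import numpy as np,cv2
from bench import *
def rays(c,uv):
    p=cv2.undistortPoints(np.asarray(uv,float).reshape(-1,1,2),c["K"],np.array([c["k1"],0,0,0,0]),None,None,None).reshape(-1,2) if False else cv2.undistortPoints(np.asarray(uv,float).reshape(-1,1,2),c["K"],np.array([c["k1"],0,0,0.])).reshape(-1,2)
    return np.c_[p[:,0],-p[:,1],-np.ones(len(p))]
def cloud(c,d,m):
    v,u=np.nonzero(m&(d>0)); r=rays(c,np.c_[u,v])
    return (r*d[v,u][:,None])@c["rotation"].T+c["xyz"]
def proj(c,P):
    q=(np.asarray(P,float)-c["xyz"])@c["rotation"]; x=q[:,0]/-q[:,2];y=-q[:,1]/-q[:,2]; s=1+c["k1"]*(x*x+y*y)
    return np.c_[c["K"][0,0]*x*s+c["K"][0,2],c["K"][1,1]*y*s+c["K"][1,2]]
E
python3 - <<'E'
from h import *
np.set_printoptions(precision=3,suppress=True)
print(camera_params("wrist"),tip_reach)
for n in("scene","top"):
    grab_frame(n);c=camera_params(n);d=np.load(n+"0.npz")["d"]
    for t in("rack","cover","drying_stand","inspection_tray","disc_b","cylinder_square","white_jar","loupe","indenter_case","parts_dish","part_flange"):
        for r in silhouettes(n,t)[:4]:
            if r["conf"]<.35: continue
            P=cloud(c,d,r["mask"]);
            if len(P)<10: continue
            print(n,t,round(float(r["conf"]),2),r["uv"],np.median(P,0).round(),np.percentile(P,3,axis=0).round(),np.percentile(P,97,axis=0).round())
c=camera_params("top");d=np.load("top0.npz")["d"]
P=cloud(c,d,d>0);
# tall stuff near the work
for y in range(400,-500,-100):
    for x in range(300,800,100):
        m=(abs(P[:,0]-x)<50)&(abs(P[:,1]-y)<50)
        print(int(np.percentile(P[m,2],99)) if m.any() else None,end=" ")
    print(y)
E
```

```text
{'K': array([[367.631,   0.   , 284.221],
       [  0.   , 367.631, 212.128],
       [  0.   ,   0.   ,   1.   ]]), 'k1': -0.03106489648518683, 'xyz': array([116.979, 593.183, 374.838]), 'rotation': array([[ 0.319, -0.902, -0.292],
       [ 0.948,  0.304,  0.099],
       [-0.   , -0.308,  0.951]])} 173.4
scene rack 0.57 [268.3, 249.2] [493. 262.  96.] [417. 221.  55.] [563. 312. 125.]
scene cover 0.76 [350.1, 140.1] [ 447. -179.  106.] [ 385. -218.   67.] [ 526. -163.  125.]
scene cover 0.67 [290.8, 128.5] [ 656. -198.   48.] [ 642. -241.    3.] [ 678. -187.   70.]
scene drying_stand 0.77 [265.5, 277.2] [480. 302.   6.] [413. 226.   1.] [567. 337.  58.]
scene inspection_tray 0.7 [343.7, 157.6] [ 465. -184.   10.] [ 388. -266.    3.] [ 543. -124.   72.]
scene disc_b 0.93 [279.4, 265.7] [456. 288.  84.] [429. 268.  65.] [482. 308. 103.]
scene disc_b 0.89 [300.8, 226.4] [474. 109.  14.] [449.  81.   8.] [500. 134.  19.]
scene disc_b 0.67 [255.2, 250.1] [526. 270.  86.] [500. 252.  67.] [553. 290. 103.]
scene disc_b 0.49 [186.8, 345.3] [580. 538.  14.] [383. 523.   5.] [590. 713. 542.]
s
[... 1563 characters left out ...]
er_square 0.74 [339.7, 158.8] [664. -60.  75.] [651. -79.   7.] [686. -44.  84.]
top cylinder_square 0.73 [237.3, 224.2] [479. 235.   5.] [412. 194.  -4.] [547. 330.  65.]
top white_jar 0.51 [393.2, 163.2] [ 656. -209.   61.] [ 637. -229.   13.] [ 680. -191.   68.]
top indenter_case 0.61 [162.4, 197.2] [548. 453.  21.] [528. 427.  -0.] [574. 478.  28.]
top parts_dish 0.8 [332.1, 251.9] [402. -36.   3.] [373. -64.  -5.] [430.  -7.  18.]
top part_flange 0.77 [326.4, 197.3] [568. -31.  10.] [540. -58.   1.] [596.  -4.  28.]
5 16 23 61 57 400
4 108 104 75 58 300
4 80 123 131 138 200
4 12 18 41 451 100
5 17 11 38 452 0
3 15 16 10 82 -100
5 123 107 64 66 -200
4 67 32 8 183 -300
4 17 43 32 530 -400
```

Emit:
{"method": "drive_tool", "body": {"plan": [{"delta_pos": [-6,-2.6,-0.3],"turn": [0,0,-9],"jaw": 1},{"delta_pos": [-12,-5.2,-0.6],"turn": [0,0,-18.6],"jaw": 1},{"delta_pos": [-17.5,-7.8,-0.9],"turn": [0,0,-18.6],"jaw": 1},{"delta_pos": [-23,-10.4,-1.2],"turn": [0,0,-18.6],"jaw": 1},{"delta_pos": [-28,-12.8,-1.5],"turn": [0,0,-18.6],"jaw": 1}]}}

```text
time_s: 2.33
ee_pos: [417.2, 356.3, 420.0]
tool_rot: [[-1.0, 0.0, 0.001], [0.0, 1.0, 0.0], [-0.001, 0.0, -1.0]]
contact_force: [0.3, 0.8, 0.1]
opening: 85.6
finger_force: 0.0
```

Emit:
{"method": "drive_tool", "body": {"plan": [{"delta_pos": [-5,-4,0],"turn": [0,0,0],"jaw": 1},{"delta_pos": [-5,-4,0],"turn": [0,0,0],"jaw": 1},{"delta_pos": [-5,-4,0],"turn": [0,0,0],"jaw": 1}]}}

```text
time_s: 2.7
ee_pos: [466.0, 317.9, 419.6]
tool_rot: [[-1.0, 0.001, -0.001], [0.001, 1.0, 0.0], [0.001, 0.0, -1.0]]
contact_force: [-0.0, 0.2, 0.8]
opening: 85.3
finger_force: 0.0
```

```bash
python3 - <<'E'
from h import *
import pickle
c=camera_params("wrist");p,d=grab_frame("wrist")
pickle.dump((c,p,d),open("w1.pkl","wb"));cv2.imwrite("pics/w1.png",p[:,:,::-1])
for r in silhouettes("wrist","rack")[:2]:print(r["conf"],r["uv"],r["mask"].sum())
E
```

```text
0.57 [212.3, 215.1] 7134
```

View pics/w1.png

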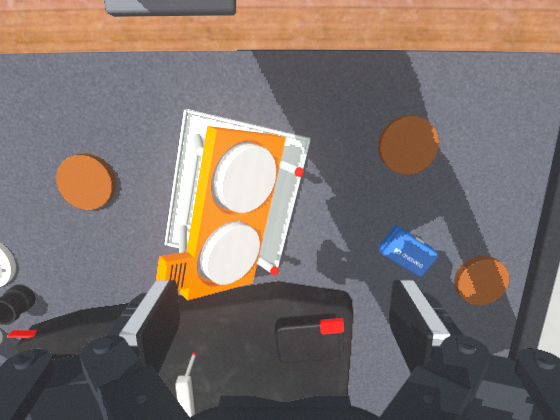

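Emit:
{"method": "drive_tool", "body": {"plan": [{"delta_pos": [0.5,-6,0],"turn": [0,0,0],"jaw": 1},{"delta_pos": [1.0,-12,0],"turn": [0,0,0],"jaw": 1},{"delta_pos": [1.5,-18,0],"turn": [0,0,0],"jaw": 1},{"delta_pos": [2,-24,0],"turn": [0,0,0],"jaw": 1},{"delta_pos": [2.5,-30,0],"turn": [0,0,0],"jaw": 1}]}}

```text
time_s: 3.42
ee_pos: [440.1, 17.7, 420.0]
tool_rot: [[-1.0, -0.003, 0.001], [-0.003, 1.0, 0.0], [-0.001, 0.0, -1.0]]
contact_force: [0.5, -1.1, -0.5]
opening: 85.1
finger_force: 0.0
```

Emit:
{"method": "drive_tool", "body": {"plan": [{"delta_pos": [0,-6,0],"turn": [0,0,0],"jaw": 1},{"delta_pos": [0,-12,0],"turn": [0,0,0],"jaw": 1},{"delta_pos": [0,-18,0],"turn": [0,0,0],"jaw": 1},{"delta_pos": [0,-24,0],"turn": [0,0,0],"jaw": 1},{"delta_pos": [0,-24,0],"turn": [0,0,0],"jaw": 1}]}}

```text
time_s: 4.05
ee_pos: [440.7, -224.2, 419.5]
tool_rot: [[-1.0, 0.003, -0.0], [0.003, 1.0, -0.001], [0.0, -0.001, -1.0]]
contact_force: [0.7, 0.8, -0.5]
opening: 85.3
finger_force: 0.0
```

```bash
python3 - <<'E'
from h import *
import pickle
c=camera_params("wrist");p,d=grab_frame("wrist")
pickle.dump((c,p,d),open("w2.pkl","wb"));cv2.imwrite("pics/w2.png",p[:,:,::-1])
s=get_state();print(s["ee_pos"],s["q"])
for r in silhouettes("wrist","cover")[:2]:print(r["conf"],r["uv"],r["mask"].sum())
E
```

```text
[ 440.90206616 -222.42151809  419.48846549] [-3.27267230e+01 -9.50725568e+00  1.00506539e+02  1.55844039e-02
  8.90352323e+01 -1.22643292e+02]
0.88 [310.4, 194.8] 12771
```

View pics/w2.png

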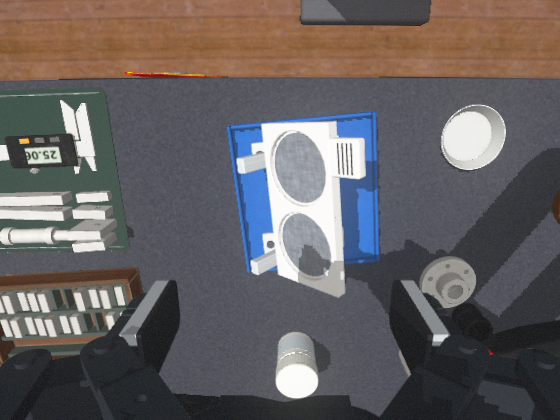

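Wrist view 1 shows the rack with its two discs at about (235,210), its tab at (175,272), and brown discs off to the sides. Wrist view 2 shows the cover on the tray at about (305,210), with its tab at (350,158) toward the robot.

```bash
cat >> h.py <<'E'
def box(x0,x1,y0,y1,z0,z1):
    return np.array([[x,y,z] for x in(x0,x1) for y in(y0,y1) for z in(z0,z1)],float)
S=np.sqrt(.5)
def seat(x,y,yaw,dz=0):   # seat pose of stand/tray with origin x,y
    c,s=np.cos(yaw),np.sin(yaw);Rz=np.array([[c,-s,0],[s,c,0],[0,0,1]])
    return Rz@np.array([[S,0,-S],[0,1,0],[S,0,S]]), np.array([x,y,dz])+Rz@np.array([-3.1,0,71.9])
def render(c,R,t,boxes,k=4):
    m=np.zeros((420*k,560*k),np.uint8)
    for b in boxes:
        q=proj(c,b@R.T+t); h=cv2.convexHull(((q+.5)*k-.5).astype(np.float32)).round().astype(np.int32)
        cv2.fillConvexPoly(m,h,1)
    return cv2.resize(m.astype(np.float32),(560,420),interpolation=cv2.INTER_AREA)
def fill(m):
    m=m.astype(np.uint8);cs,_=cv2.findContours(m,cv2.RETR_EXTERNAL,cv2.CHAIN_APPROX_NONE)
    o=np.zeros_like(m);cv2.drawContours(o,[max(cs,key=cv2.contourArea)],-1,1,-1);return o
RACK=[box(-38,38,-75,75,0,13),box(38,64,33,63,0,13)]
COVER=[box(-38,38,-75,75,0,10),box(38,64,33,63,0,10)]
E
cat > fit.py <<'E'
from h import *
import pickle
from scipy.optimize import minimize
np.set_printoptions(precision=2,suppress=True)
out={}
for n,f,B,th,x0 in(("rack","w1.pkl",RACK,13,(490,255,-np.pi/2)),("cover","w2.pkl",COVER,10,(455,-205,np.pi/2))):
    c,p,d=pickle.load(open(f,"rb"));hsv=cv2.cvtColor(p,cv2.COLOR_RGB2HSV)
    if n=="rack":
        g=(hsv[...,0]<22)&(hsv[...,1]>150)&(hsv[...,2]>100)
        roi=render(c,*seat(*x0),B)>0;roi=cv2.dilate(roi.astype(np.uint8),np.ones((41,41)))>0
        m=fill(g&roi)
    else:
        g=(hsv[...,1]<60)&(hsv[...,2]>140)
        roi=render(c,*seat(*x0),B)>0;roi=cv2.dilate(roi.astype(np.uint8),np.ones((31,31)))>0
        m=fill(cv2.morphologyEx((g&roi).astype(np.uint8),cv2.MORPH_OPEN,np.ones((3,3))))
    cv2.imwrite(f"pics/m_{n}.png",m*255)
    def cost(v): return np.abs(render(c,*seat(*v[:2],v[2]/50,v[3] if len(v)>3 else 0),B)-m).sum()
    for v in([x0[0],x0[1],x0[2]*50],[x0[0],x0[1],x0[2]*50,0]):
        s=minimize(cost,v,method="Nelder-Mead",options=dict(initial_simplex=np.array([v]+[np.array(v)+e for e in np.eye(len(v))*12]),maxiter=400))
        v=s.x.copy();print(n,"fit x y yaw dz",v[0],v[1],np.degrees(v[2]/50),v[3:],"err",s.fun,m.sum())
        if len(v)==3: out[n]=(v[0],v[1],v[2]/50)
    # depth check in seat frame
    R,t=seat(*out[n]);P=(cloud(c,d,cv2.erode(m,np.ones((5,5)))>0)-t)@R
    for h in np.arange(-30,31,15):
        q=P[abs(P[:,0]-h)<6,2];print("x",h,np.percentile(q,[5,25,50,75,95]))
    vis=p.copy();e=cv2.morphologyEx((render(c,R,t,B)>.5).astype(np.uint8),cv2.MORPH_GRADIENT,np.ones((2,2)));vis[e>0]=[255,0,255]
    cv2.imwrite(f"pics/v_{n}.png",vis[60:320,120:420,::-1])
pickle.dump(out,open("fit.pkl","wb"))
a=cv2.imread("pics/v_rack.png");b=cv2.imread("pics/v_cover.png");cv2.imwrite("pics/v.png",np.hstack([a,b]))
E
python3 fit.py
```

```text
rack fit x y yaw dz 489.67659085249056 267.98528213744476 -104.71296946153443 [] err 8390.875 4761
rack fit x y yaw dz 492.4356508847495 267.955365699573 -103.2746140219503 [-10.7] err 8068.5625 4761
x -30 [ 9.4  10.19 10.68 11.29 11.98]
x -15 [ 8.58  9.19 10.03 10.71 11.76]
x 0 [ 8.73  9.23  9.71 10.52 11.33]
x 15 [ 8.22  9.31 10.2  11.12 11.83]
x 30 [ 8.73  9.65 10.42 10.96 11.71]
cover fit x y yaw dz 459.0627701996866 -202.18947190712254 95.49291054854368 [] err 1199.3125 13761
cover fit x y yaw dz 458.7602119115126 -202.1866752171948 95.65967816192435 [1.37] err 1184.625 13761
x -30 [ 4.7   5.7   9.67 10.4  11.13]
x -15 [ 4.45  5.    5.49  7.14 10.7 ]
x 0 [ 4.41  4.95  5.32  5.77 10.4 ]
x 15 [ 4.39  4.99  5.39  6.11 10.73]
x 30 [ 5.03  9.64 10.21 10.61 11.16]
```

View pics/v.png

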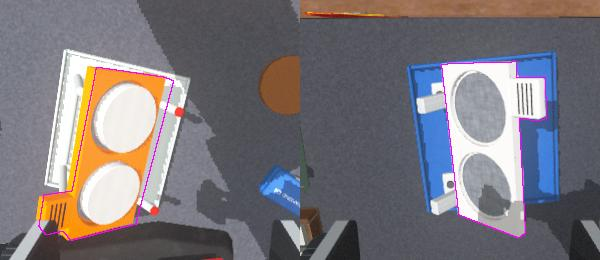

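The overlay shows the cover fit lying on its outline. The rack fit is off because its mask is incomplete, so I'm redoing that mask.

```bash
python3 - <<'E'
s=open("fit.py").read()
s=s.replace("m=fill(g&roi)","m=fill(cv2.morphologyEx((g&roi).astype(np.uint8),cv2.MORPH_CLOSE,np.ones((13,13))))")
s=s.replace("(hsv[...,0]<22)&(hsv[...,1]>150)&(hsv[...,2]>100)","(hsv[...,0]<25)&(hsv[...,1]>120)&(hsv[...,2]>60)")
open("fit.py","w").write(s)
E
python3 fit.py; python3 - <<'E'
import cv2,numpy as np
a=cv2.imread("pics/v_rack.png");b=cv2.cvtColor(cv2.imread("pics/m_rack.png",0)[60:320,120:420],cv2.COLOR_GRAY2BGR)
cv2.imwrite("pics/v2.png",np.hstack([a,b]))
E
```

```text
rack fit x y yaw dz 489.2441825928411 263.2621500197455 -103.06167905236215 [] err 6985.375 6465
rack fit x y yaw dz 489.9508865179388 262.9158569150482 -102.61121674270952 [-2.75] err 7034.9375 6465
x -30 [12.98 13.53 13.88 14.23 14.69]
x -15 [13.1  13.53 13.91 14.28 14.78]
x 0 [12.4  13.35 13.82 14.25 14.72]
x 15 [11.63 13.17 13.61 14.11 14.78]
x 30 [12.72 13.27 13.68 14.09 14.63]
cover fit x y yaw dz 459.0627701996866 -202.18947190712254 95.49291054854368 [] err 1199.3125 13761
cover fit x y yaw dz 458.7602119115126 -202.1866752171948 95.65967816192435 [1.37] err 1184.625 13761
x -30 [ 4.7   5.7   9.67 10.4  11.13]
x -15 [ 4.45  5.    5.49  7.14 10.7 ]
x 0 [ 4.41  4.95  5.32  5.77 10.4 ]
x 15 [ 4.39  4.99  5.39  6.11 10.73]
x 30 [ 5.03  9.64 10.21 10.61 11.16]
```

View pics/v2.png

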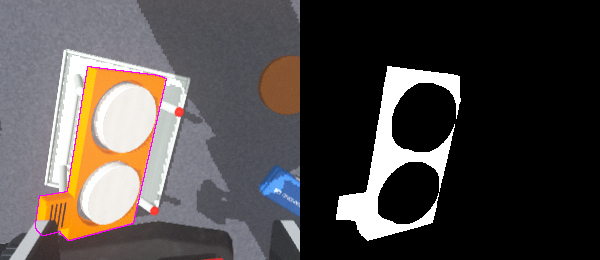

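```bash
python3 - <<'E'
s=open("fit.py").read()
s=s.replace("np.ones((13,13))))","np.ones((13,13))))\n        k=cv2.getStructuringElement(cv2.MORPH_ELLIPSE,(71,71));m=m|(cv2.morphologyEx(m,cv2.MORPH_CLOSE,k)&((hsv[...,1]<70)&(hsv[...,2]>100)))\n        m=cv2.morphologyEx(m,cv2.MORPH_CLOSE,np.ones((5,5)));m[258:,:185]=2")
s=s.replace("-m).sum()","-m)[m<2].sum()")
open("fit.py","w").write(s)
E
python3 fit.py|grep -A5 rack
cat > ik.py <<'E'
from h import *
def ori(q):
    r=np.radians;c,s=np.cos,np.sin
    Z=lambda a:np.array([[c(a),-s(a),0],[s(a),c(a),0],[0,0,1]]);Y=lambda a:np.array([[c(a),0,s(a)],[0,1,0],[-s(a),0,c(a)]])
    q=np.radians(q);return Z(q[0])@Y(q[1]+q[2])@Z(q[3])@Y(q[4])@Z(q[5]+np.pi/2)
E
python3 - <<'E'
from ik import *
s=get_state();print(np.abs(ori(s["q"])-s["tool_rot"]).max())
# wrist angles for tool poses (guess d6=100)
from scipy.spatial.transform import Rotation as Rn
X=np.array
for nm,p,sg in(("tray",X([402,-90,230]),-1),("stand",X([445,130,230]),1)):
  zt=X([0,sg*S,-S])
  for xs in(-1,1):
    xt=X([xs,0,0.]);R=np.c_[xt,np.cross(zt,xt),zt]
    w=p-100*zt;j1=np.degrees(np.arctan2(w[1],w[0]))
    for e in(90,105,120):
        A=Rn.from_euler("ZY",[j1,e],degrees=True).as_matrix()
        a=Rn.from_matrix(A.T@R).as_euler("ZYZ",degrees=True);print(nm,xs,round(j1),e,a.round(),"j6",round(a[2]-90))
E
```

```text
rack fit x y yaw dz 489.2392495976318 263.08382718086614 -103.18783840445197 [] err 327.625 72260
rack fit x y yaw dz 489.1239424768969 263.3241470692231 -103.19968312990392 [1.18] err 330.1875 72260
x -30 [13.18 13.86 14.42 17.72 18.53]
x -15 [-40.54  14.44  17.74  18.19  18.77]
x 0 [-54.19 -46.28  16.95  17.98  18.64]
x 15 [-118.59    6.49   14.99   17.88   18.6 ]
x 30 [-133.93 -119.06   13.23   14.1    17.41]
5.224770269207646e-16
tray -1 -3 90 [-45.  88.  -2.] j6 -92
tray -1 -3 105 [-46.  78.   9.] j6 -81
tray -1 -3 120 [-50.  67.  21.] j6 -69
tray 1 -3 90 [-45.  88. 178.] j6 88
tray 1 -3 105 [ -46.   78. -171.] j6 -261
tray 1 -3 120 [ -50.   67. -159.] j6 -249
stand -1 8 90 [45. 85.  5.] j6 -85
stand -1 8 105 [47. 74. -6.] j6 -96
stand -1 8 120 [ 51.  64. -18.] j6 -108
stand 1 8 90 [  45.   85. -175.] j6 -265
stand 1 8 105 [ 47.  74. 174.] j6 84
stand 1 8 120 [ 51.  64. 162.] j6 72
```

```bash
cat > go.py <<'E'
from ik import *
from scipy.spatial.transform import Rotation as Rn
TRAY=seat(459.1,-202.2,np.radians(95.5)); STAND=seat(489.2,263.2,np.radians(-103.2))
F=np.diag([1,-1,-1.])
GC=np.array([[0,0,-1],[1,0,0],[0,-1,0.]])      # tool in cover frame
GR=F@GC                                        # tool in rack frame
def tgt(fr,G,p): return fr[0]@G, fr[1]+fr[0]@np.array(p,float)
def show(T,cur=None,lab=""):
    s=get_state();Rc,pc=cur or (s["tool_rot"],s["ee_pos"])
    R,p=T;print(lab,"dpos cm",(Rc.T@(p-pc)/10).round(2),"turn",np.degrees(Rn.from_matrix(Rc.T@R).as_rotvec()).round(1),"TCP",p.round(1))
E
python3 - <<'E'
from go import *
a=tgt(TRAY,GC,(275,48,5));b=tgt(TRAY,GC,(215.5,48,5));show(a);show(b,a)
E
```

```text
dpos cm [ 4.77 20.14 14.98] turn [45.  -2.2 -5.2] TCP [393.3 -19.8 269.9]
 dpos cm [ 0.   -0.    5.95] turn [0. 0. 0.] TCP [397.4 -61.7 227.8]
```

Emit:
{"method": "drive_tool", "body": {"plan": [{"delta_pos": [1.0,5,1],"turn": [9,-0.4,-1],"jaw": 0.5},{"delta_pos": [2.0,10,4],"turn": [18,-0.9,-2],"jaw": 0.5},{"delta_pos": [3,14,8],"turn": [27,-1.3,-3],"jaw": 0.5},{"delta_pos": [4,18,12],"turn": [36,-1.8,-4.2],"jaw": 0.5},{"delta_pos": [4.77,20.14,14.98],"turn": [45,-2.2,-5.2],"jaw": 0.5}]}}

```text
time_s: 4.78
ee_pos: [391.9, -17.2, 269.0]
tool_rot: [[-0.995, -0.07, 0.075], [-0.103, 0.7, -0.707], [-0.003, -0.711, -0.704]]
contact_force: [-0.6, -0.5, -0.5]
opening: 42.9
finger_force: 0.0
```

Emit:
{"method": "drive_tool", "body": {"plan": [{"delta_pos": [0,0,0],"turn": [0,0,0],"jaw": 0.5},{"delta_pos": [0,0,0],"turn": [0,0,0],"jaw": 0.5}]}}

```text
time_s: 5.03
ee_pos: [393.8, -19.8, 271.0]
tool_rot: [[-0.995, -0.068, 0.071], [-0.098, 0.705, -0.702], [-0.002, -0.706, -0.708]]
contact_force: [-0.6, 0.3, 0.5]
opening: 42.5
finger_force: 0.0
```

```bash
python3 - <<'E'
from go import *
import pickle
s=get_state();print(s["q"].round(1),np.abs(ori(s["q"])-s["tool_rot"]).max(),s["opening"])
a=tgt(TRAY,GC,(275,48,5));b=tgt(TRAY,GC,(215.5,48,5));show(a);show(b)
c=camera_params("wrist");p,d=grab_frame("wrist");pickle.dump((c,p,d),open("w3.pkl","wb"))
vis=p.copy();e=cv2.morphologyEx((render(c,*TRAY,COVER)>.5).astype(np.uint8),cv2.MORPH_GRADIENT,np.ones((2,2)));vis[e>0]=[255,0,255]
cv2.imwrite("pics/w3.png",vis[:,:,::-1])
E
```

```text
[  9.4 -14.8 127.2 -46.4  76.7 -71.2] 3.3306690738754696e-16 42.51689927831064
 dpos cm [0.05 0.08 0.08] turn [0.1 0.2 0. ] TCP [393.3 -19.8 269.9]
 dpos cm [0.06 0.07 6.03] turn [0.1 0.2 0. ] TCP [397.4 -61.7 227.8]
```

View pics/w3.png

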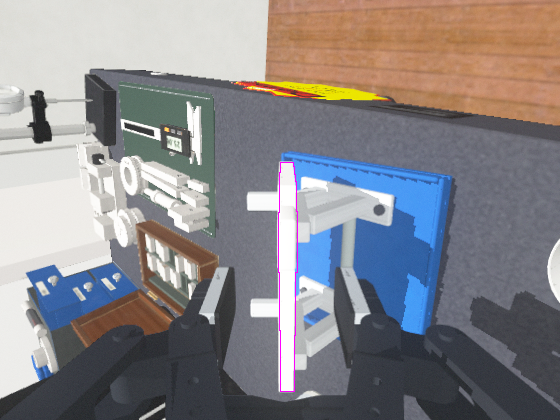

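The overlay of the cover outline lies exactly on the plate at (288,280), centred between the fingers at (217,300) and (352,300). I'll go down and grip.

Emit:
{"method": "drive_tool", "body": {"plan": [{"delta_pos": [0,0,3],"turn": [0,0,0],"jaw": 0.5},{"delta_pos": [0,0,5.95],"turn": [0,0,0],"jaw": 0.5},{"delta_pos": [0,0,5.95],"turn": [0,0,0],"jaw": 0.5},{"delta_pos": [0,0,5.95],"turn": [0,0,0],"jaw": 0},{"delta_pos": [0,0,5.95],"turn": [0,0,0],"jaw": 0}], "newtons": 60}}

```text
time_s: 5.7
ee_pos: [398.0, -62.3, 229.2]
tool_rot: [[-0.995, -0.065, 0.07], [-0.095, 0.704, -0.704], [-0.003, -0.707, -0.707]]
contact_force: [-0.8, 10.3, 1.4]
opening: 8.6
finger_force: 59.8
```

Emit:
{"method": "drive_tool", "body": {"plan": [{"delta_pos": [0,0,0],"turn": [0,0,0],"jaw": 0},{"delta_pos": [0,0,0],"turn": [0,0,0],"jaw": 0}], "newtons": 60}}

```text
time_s: 5.95
ee_pos: [397.9, -61.8, 228.8]
tool_rot: [[-0.995, -0.066, 0.07], [-0.097, 0.704, -0.704], [-0.003, -0.707, -0.707]]
contact_force: [-2.2, 5.4, 3.6]
opening: 8.8
finger_force: 59.1
```

```bash
python3 - <<'E'
from go import *
s=get_state();R,p=s["tool_rot"],s["ee_pos"]
# tool in cover frame as gripped (cover at tray seat)
print("tcp in cover",TRAY[0].T@(p-TRAY[1]),s["opening"],s["finger_force"])
show(tgt(TRAY,GC,(215.5,48,5)))
CS=(STAND[0]@F,STAND[1]+STAND[0]@[0,0,23])   # cover closed on rack
lift=tgt(TRAY,GC,(290,48,10))
cm=tgt(TRAY,GC,(215.5,48,5))
pre=(CS[0]@GC,CS[1]+CS[0]@np.array([225.5,48,5-60]))
fin=(CS[0]@GC,CS[1]+CS[0]@np.array([216.5,48,5-1]))
show(lift,cm,"lift");show(pre,lift,"pre");show(fin,pre,"fin")
for a in(pre,fin):print(a[1],a[0].round(2).tolist())
E
```

```text
tcp in cover [216.07726726  47.48627718   5.75962342] 8.82763959229837 59.050771594047546
 dpos cm [0.05 0.08 0.06] turn [ 0.   0.1 -0.1] TCP [397.4 -61.7 227.8]
lift dpos cm [-0.   -0.5  -7.45] turn [0. 0. 0.] TCP [392.6 -12.8 284. ]
pre dpos cm [ -4.47  12.91 -13.26] turn [-89.1  -0.   20.8] TCP [419.4 175.6 286.5]
fin dpos cm [-0.  -5.9  0.9] turn [0. 0. 0.] TCP [411.3 141.2 238.4]
[419.35950417 175.63636034 286.50690809] [[-0.97, 0.16, 0.16], [0.23, 0.69, 0.69], [0.0, 0.71, -0.71]]
[411.28608173 141.21514813 238.42364697] [[-0.97, 0.16, 0.16], [0.23, 0.69, 0.69], [0.0, 0.71, -0.71]]
```

```bash
cat >> go.py <<'E'
CS=(STAND[0]@F,STAND[1]+STAND[0]@[0,0,23.])
def half(A,B,p): # orientation halfway
    return Rn.from_matrix(A)*Rn.from_rotvec((Rn.from_matrix(A).inv()*Rn.from_matrix(B)).as_rotvec()/2),np.array(p,float)
E
python3 - <<'E'
from go import *
cm=tgt(TRAY,GC,(215.5,48,5));lift=tgt(TRAY,GC,(270,48,10))
p120=tgt(CS,GC,(225.5,48,5-120));pre=tgt(CS,GC,(222,48,5-40))
h=half(lift[0],p120[0],(405,70,390));mid=(h[0].as_matrix(),h[1])
show(lift,cm,"lift");show(mid,lift,"mid");show(p120,mid,"p120");show(pre,p120,"pre")
E
```

```text
lift dpos cm [-0.   -0.5  -5.45] turn [0. 0. 0.] TCP [394.  -26.9 269.9]
mid dpos cm [ -2.02  -1.75 -15.24] turn [-44.6   0.   10.4] TCP [405.  70. 390.]
p120 dpos cm [-1.   14.82  6.19] turn [-44.6   0.   10.4] TCP [429.  216.9 328.9]
pre dpos cm [-0.   -8.    0.35] turn [0. 0. 0.] TCP [416.7 164.3 269.9]
```

Emit:
{"method": "drive_tool", "body": {"plan": [{"delta_pos": [0,-0.2,-1],"turn": [0,0,0],"jaw": 0},{"delta_pos": [0,-0.5,-3],"turn": [0,0,0],"jaw": 0},{"delta_pos": [0,-0.5,-5.45],"turn": [0,0,0],"jaw": 0}], "newtons": 80}}

```text
time_s: 6.32
ee_pos: [393.6, -27.1, 270.8]
tool_rot: [[-0.995, -0.067, 0.068], [-0.095, 0.704, -0.704], [-0.0, -0.707, -0.707]]
contact_force: [0.4, -0.3, -1.2]
opening: 7.7
finger_force: 79.9
```

Emit:
{"method": "drive_tool", "body": {"plan": [{"delta_pos": [-0.4,-0.3,-3],"turn": [-8.9,0,2.1],"jaw": 0},{"delta_pos": [-0.8,-0.7,-6],"turn": [-17.8,0,4.2],"jaw": 0},{"delta_pos": [-1.2,-1.05,-9],"turn": [-26.8,0,6.2],"jaw": 0},{"delta_pos": [-1.6,-1.4,-12],"turn": [-35.7,0,8.3],"jaw": 0},{"delta_pos": [-2.02,-1.75,-15.24],"turn": [-44.6,0,10.4],"jaw": 0}]}}

```text
time_s: 6.95
ee_pos: [404.4, 70.3, 391.6]
tool_rot: [[-0.995, 0.067, 0.069], [0.067, 0.998, 0.001], [-0.069, 0.005, -0.998]]
contact_force: [-0.5, -0.2, -2.2]
opening: 8.0
finger_force: 80.1
```

Emit:
{"method": "drive_tool", "body": {"plan": [{"delta_pos": [-0.2,3,1.2],"turn": [-8.9,0,2.1],"jaw": 0},{"delta_pos": [-0.4,6,2.4],"turn": [-17.8,0,4.2],"jaw": 0},{"delta_pos": [-0.6,9,3.6],"turn": [-26.8,0,6.2],"jaw": 0},{"delta_pos": [-0.8,12,4.8],"turn": [-35.7,0,8.3],"jaw": 0},{"delta_pos": [-1.0,14.82,6.19],"turn": [-44.6,0,10.4],"jaw": 0}]}}

```text
time_s: 7.58
ee_pos: [428.8, 217.4, 329.6]
tool_rot: [[-0.974, 0.16, 0.163], [0.228, 0.685, 0.692], [-0.001, 0.711, -0.703]]
contact_force: [-0.1, 0.5, -1.0]
opening: 8.0
finger_force: 80.1
```

Emit:
{"method": "drive_tool", "body": {"plan": [{"delta_pos": [0,0,0],"turn": [0,0,0],"jaw": 0},{"delta_pos": [0,0,0],"turn": [0,0,0],"jaw": 0}]}}

```text
time_s: 7.82
ee_pos: [428.7, 216.2, 329.3]
tool_rot: [[-0.974, 0.16, 0.161], [0.227, 0.689, 0.688], [-0.001, 0.706, -0.708]]
contact_force: [0.3, -0.8, -1.2]
opening: 8.5
finger_force: 80.2
```

```bash
python3 - <<'E'
from go import *
import pickle
s=get_state();print(s["q"].round(1),s["opening"],s["finger_force"])
show(tgt(CS,GC,(225.5,48,5-120)));show(tgt(CS,GC,(222,48,5-40)))
out=[]
c=camera_params("wrist");p,d=grab_frame("wrist");pickle.dump((c,p,d),open("w4.pkl","wb"))
cov=(s["tool_rot"]@GC.T,);cov=(cov[0],s["ee_pos"]-cov[0]@np.array([215.5,48,5]))
vis=p.copy()
for f,B in((STAND,RACK),(cov,COVER)):
    e=cv2.morphologyEx((render(c,*f,B)>.5).astype(np.uint8),cv2.MORPH_GRADIENT,np.ones((2,2)));vis[e>0]=[255,0,255]
cv2.imwrite("pics/w4.png",vis[:,:,::-1])
E
```

```text
[  4.8 -18.1 123.2  47.   66.7 -88.5] 8.47215455105696 80.15063881874084
 dpos cm [-0.02  0.03  0.08] turn [-0.1  0.   0.1] TCP [429.  216.9 328.9]
 dpos cm [-0.   -7.97  0.44] turn [-0.1  0.   0.1] TCP [416.7 164.3 269.9]
```

View pics/w4.png

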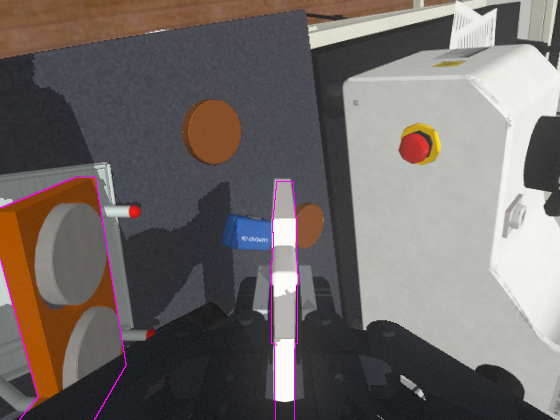

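The overlays match both the rack at left (65,290) and the cover held edge-on at (285,280), so the grip is true.

Emit:
{"method": "drive_tool", "body": {"plan": [{"delta_pos": [0,-4,0.2],"turn": [0,0,0],"jaw": 0},{"delta_pos": [0,-8,0.45],"turn": [0,0,0],"jaw": 0},{"delta_pos": [0,-9.7,0.45],"turn": [0,0,0],"jaw": 0},{"delta_pos": [0,-11.3,0.45],"turn": [0,0,0],"jaw": 0},{"delta_pos": [0,-11.3,0.45],"turn": [0,0,0],"jaw": 0}]}}

```text
time_s: 8.5
ee_pos: [411.9, 140.9, 246.4]
tool_rot: [[-0.973, 0.161, 0.164], [0.23, 0.688, 0.688], [-0.002, 0.707, -0.707]]
contact_force: [0.4, -0.7, -0.8]
opening: 7.9
finger_force: 80.1
```

```bash
python3 - <<'E'
from go import *
import pickle
s=get_state();print(s["contact_force"],s["opening"]);R=CS[0];print("tcp in closed cover frame",R.T@(s["ee_pos"]-CS[1]))
show(tgt(CS,GC,(216.5,48,5-6)));show(tgt(CS,GC,(216.5,48,5)))
c=camera_params("wrist");p,d=grab_frame("wrist");pickle.dump((c,p,d),open("w5.pkl","wb"))
cv2.imwrite("pics/w5.png",p[:,:,::-1])
E
```

```text
[ 0.39200271 -0.68521989 -0.81303345] 7.885598132964664
tcp in closed cover frame [222.25052109  47.33850206  -1.50213288]
 dpos cm [ 0.07 -0.05  0.57] turn [ 0.   0.1 -0. ] TCP [412.1 144.7 242. ]
 dpos cm [ 0.07 -0.65  0.57] turn [ 0.   0.1 -0. ] TCP [411.1 140.5 237.7]
```

View pics/w5.png

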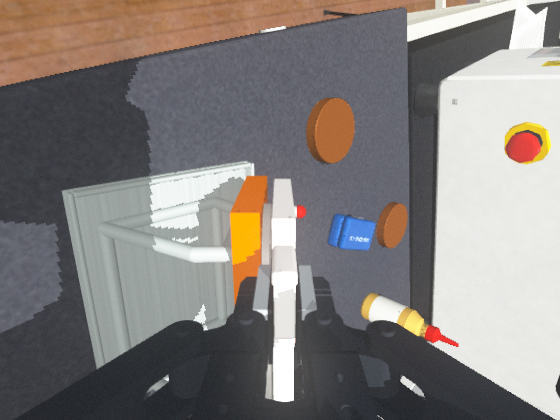

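The cover is parallel to the rack and just in front of it, with its edge at (285,230) and the disc edge showing in the gap at (267,240).

Emit:
{"method": "drive_tool", "body": {"plan": [{"delta_pos": [0,0,0.3],"turn": [0,0,0],"jaw": 0},{"delta_pos": [0,0,0.5],"turn": [0,0,0],"jaw": 0},{"delta_pos": [0,-0.2,0.5],"turn": [0,0,0],"jaw": 0},{"delta_pos": [0,-0.35,0.5],"turn": [0,0,0],"jaw": 0},{"delta_pos": [0,-0.35,0.5],"turn": [0,0,0],"jaw": 0}]}}

```text
time_s: 9.18
ee_pos: [411.6, 142.6, 239.6]
tool_rot: [[-0.973, 0.162, 0.162], [0.229, 0.688, 0.689], [-0.0, 0.708, -0.707]]
contact_force: [0.0, -0.2, -0.7]
opening: 8.3
finger_force: 80.2
```

Emit:
{"method": "drive_tool", "body": {"plan": [{"delta_pos": [0,-0.15,0],"turn": [0,0,0],"jaw": 0},{"delta_pos": [0,-0.3,0],"turn": [0,0,0],"jaw": 0},{"delta_pos": [0,-0.3,0],"turn": [0,0,0],"jaw": 0}]}}

```text
time_s: 9.55
ee_pos: [411.4, 140.7, 238.1]
tool_rot: [[-0.973, 0.161, 0.163], [0.229, 0.687, 0.69], [-0.001, 0.709, -0.706]]
contact_force: [-0.1, 3.7, 2.1]
opening: 8.2
finger_force: 80.0
```

```bash
python3 - <<'E'
from go import *
s=get_state();R=CS[0];print("tcp in closed cover frame",R.T@(s["ee_pos"]-CS[1]),"F",R.T@s["contact_force"])
E
```

```text
tcp in closed cover frame [216.54859067  47.79304931   4.56437658] F [-1.06146327  0.91159129 -4.0805734 ]
```

Emit:
{"method": "drive_tool", "body": {"plan": [{"delta_pos": [0,-0.05,0.08],"turn": [0,0,0],"jaw": 0},{"delta_pos": [0,-0.05,0.08],"turn": [0,0,0],"jaw": 0}]}}

```text
time_s: 9.8
ee_pos: [411.7, 141.0, 237.5]
tool_rot: [[-0.973, 0.161, 0.163], [0.229, 0.687, 0.69], [-0.001, 0.709, -0.705]]
contact_force: [-1.0, 2.3, 5.9]
opening: 8.4
finger_force: 80.4
```

```bash
python3 - <<'E'
from go import *
import pickle
s=get_state();R=CS[0];print("tcp in closed cover frame",R.T@(s["ee_pos"]-CS[1]),"F",R.T@s["contact_force"])
c=camera_params("wrist");p,d=grab_frame("wrist")
q=cv2.resize(p[150:420,180:380],None,fx=2,fy=2,interpolation=cv2.INTER_CUBIC)
cv2.imwrite("pics/w6.png",q[:,:,::-1])
E
```

```text
tcp in closed cover frame [215.94134975  47.58783583   4.74214157] F [ 2.79223515  1.47687574 -5.61498204]
```

View pics/w6.png

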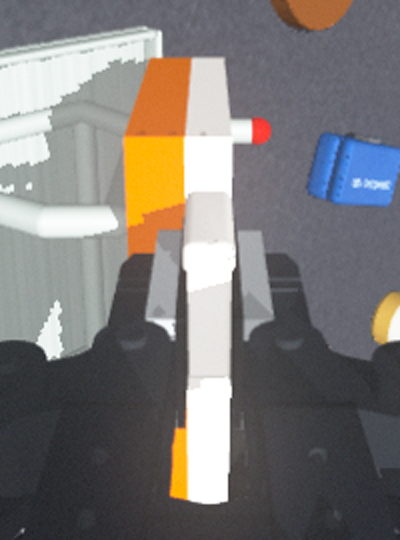

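The cover lies flush on the rack with no gap, with the top edges agreeing at (190,95) and the ledge's red cap at (260,130). I'll release it, shift to the middle and clamp the pair.

Emit:
{"method": "drive_tool", "body": {"plan": [{"delta_pos": [0,0,0],"turn": [0,0,0],"jaw": 0.35},{"delta_pos": [0,0,0],"turn": [0,0,0],"jaw": 0.35},{"delta_pos": [0,0,0],"turn": [0,0,0],"jaw": 0.35},{"delta_pos": [0,0,-2],"turn": [0,0,0],"jaw": 0.45},{"delta_pos": [0,0,-6],"turn": [0,0,0],"jaw": 0.45}]}}

```text
time_s: 10.48
ee_pos: [400.6, 99.5, 278.3]
tool_rot: [[-0.974, 0.163, 0.159], [0.228, 0.688, 0.689], [0.003, 0.707, -0.707]]
contact_force: [1.3, 0.4, -0.5]
opening: 38.3
finger_force: 0.0
```

Emit:
{"method": "drive_tool", "body": {"plan": [{"delta_pos": [-2.4,-0.65,0],"turn": [0,0,0],"jaw": 0.45},{"delta_pos": [-4.8,-0.65,0],"turn": [0,0,0],"jaw": 0.45},{"delta_pos": [-4.8,-0.65,0],"turn": [0,0,0],"jaw": 0.45},{"delta_pos": [-4.8,-0.65,0],"turn": [0,0,0],"jaw": 0.45}]}}

```text
time_s: 10.98
ee_pos: [446.5, 84.2, 274.0]
tool_rot: [[-0.974, 0.162, 0.161], [0.229, 0.688, 0.689], [0.001, 0.708, -0.707]]
contact_force: [-0.2, 0.2, 0.2]
opening: 38.0
finger_force: 0.0
```

```bash
python3 - <<'E'
from go import *
import pickle
s=get_state();print(s["q"].round(1),s["opening"],STAND[0].T@(s["ee_pos"]-STAND[1]))
show(tgt(STAND,GR,(181.5,0,12)))
c=camera_params("wrist");p,d=grab_frame("wrist");hsv=cv2.cvtColor(p,cv2.COLOR_RGB2HSV)
pickle.dump((c,p,d),open("w7.pkl","wb"))
# top edge faces: measure z extents of orange / white from depth near x=38 edge
og=(hsv[...,0]<25)&(hsv[...,1]>120)&(hsv[...,2]>60);wh=(hsv[...,1]<60)&(hsv[...,2]>120)
for n,m in(("or",og),("wh",wh)):
    P=(cloud(c,d,m)-STAND[1])@STAND[0]
    for y0,y1 in((-75,-35),(-30,30),(35,75)):
        k=(abs(P[:,0]-38)<2.5)&(P[:,1]>y0)&(P[:,1]<y1)&(P[:,2]>-6)&(P[:,2]<30);Q=P[k]
        if len(Q)>8:print(n,y0,len(Q),np.percentile(Q[:,2],[2,50,98]).round(1),Q[:,0].mean().round(1),np.percentile(Q[:,1],[1,99]).round(1))
E
```

```text
[ -13.6  -11.1  123.9   47.3   74.4 -106.7] 38.02599114423181 [275.23747124  -0.64611142  10.58468854]
 dpos cm [-0.07  0.13  9.37] turn [ 0. -0. -0.] TCP [462.5 149.5 208.7]
or -75 1645 [ 1.1  7.1 13.2] 38.5 [-74.8 -35.5]
or -30 1961 [ 1.   7.2 13.3] 38.6 [-29.4  29.4]
wh -75 441 [13.7 18.6 23.5] 38.8 [-74.8 -62.6]
wh -30 1506 [13.9 18.7 23.6] 38.8 [-26.9  29.4]
wh 35 760 [14.7 19.2 23.6] 38.6 [35.3 73.7]
```

The depth check shows rack and cover closed with no gap, the pair's middle at z about 12.2 and its top edge at x about 38.6.

Emit:
{"method": "drive_tool", "body": {"plan": [{"delta_pos": [0,0.15,3],"turn": [0,0,0],"jaw": 0.45},{"delta_pos": [0,0.15,6],"turn": [0,0,0],"jaw": 0.45},{"delta_pos": [0,0.15,8],"turn": [0,0,0],"jaw": 0.45},{"delta_pos": [0,0.15,9.4],"turn": [0,0,0],"jaw": 0.45},{"delta_pos": [0,0.15,9.4],"turn": [0,0,0],"jaw": 0.45}]}}

```text
time_s: 11.65
ee_pos: [462.0, 150.3, 208.5]
tool_rot: [[-0.974, 0.162, 0.161], [0.228, 0.688, 0.689], [0.001, 0.708, -0.707]]
contact_force: [-0.6, 0.1, 0.3]
opening: 38.0
finger_force: 0.0
```

Emit:
{"method": "drive_tool", "body": {"plan": [{"delta_pos": [0,0,0],"turn": [0,0,0],"jaw": 0.1},{"delta_pos": [0,0,0],"turn": [0,0,0],"jaw": 0.1},{"delta_pos": [0,0,0],"turn": [0,0,0],"jaw": 0.1},{"delta_pos": [0,0,0],"turn": [0,0,0],"jaw": 0.1}], "newtons": 100}}

```text
time_s: 12.15
ee_pos: [462.7, 149.1, 209.6]
tool_rot: [[-0.973, 0.161, 0.163], [0.229, 0.688, 0.688], [-0.001, 0.707, -0.707]]
contact_force: [-4.1, -4.8, 1.9]
opening: 21.6
finger_force: 97.9
```

```bash
python3 - <<'E'
from go import *
s=get_state();print(s["opening"],s["finger_force"],STAND[0].T@(s["ee_pos"]-STAND[1]),STAND[0].T@s["contact_force"])
cur=(s["tool_rot"],s["ee_pos"])
TR=(TRAY[0]@F,TRAY[1]+TRAY[0]@[0,0,23.])   # rack frame when pair on tray
lift=tgt(STAND,GR,(181.5+70,0,20))
pre=tgt(TR,GR,(181.5+12,0,12-60))
far=tgt(TR,GR,(181.5+20,0,12-130))
h=half(lift[0],far[0],(430,0,400));mid=(h[0].as_matrix(),h[1])
show(lift,cur,"lift");show(mid,lift,"mid");show(far,mid,"far");show(pre,far,"pre")
E
```

```text
21.58823193918996 97.86186933517456 [182.3935669    0.26276877  12.30774659] [ 5.33984501 -2.86224524 -2.62345749]
lift dpos cm [ 0.02  0.77 -6.91] turn [ 0.   0.1 -0. ] TCP [452.5 106.8 263.9]
mid dpos cm [ -0.25   1.91 -17.34] turn [ 44.6   0.  -10.4] TCP [430.   0. 400.]
far dpos cm [ -3.03 -16.06   8.82] turn [ 44.6  -0.  -10.4] TCP [ 455.3 -162.7  314.1]
pre dpos cm [0.  7.  0.8] turn [0. 0. 0.] TCP [ 451.1 -119.1  258.9]
```

Emit:
{"method": "drive_tool", "body": {"plan": [{"delta_pos": [0,0.05,-0.7],"turn": [0,0,0],"jaw": 0.1},{"delta_pos": [0,0.3,-2],"turn": [0,0,0],"jaw": 0.1},{"delta_pos": [0,0.77,-4.5],"turn": [0,0,0],"jaw": 0.1},{"delta_pos": [0,0.77,-6.9],"turn": [0,0,0],"jaw": 0.1}], "newtons": 110}}

```text
time_s: 12.65
ee_pos: [452.4, 106.6, 264.4]
tool_rot: [[-0.973, 0.161, 0.163], [0.229, 0.689, 0.688], [-0.001, 0.707, -0.707]]
contact_force: [0.5, 0.5, -6.9]
opening: 21.2
finger_force: 108.5
```

Emit:
{"method": "drive_tool", "body": {"plan": [{"delta_pos": [0,0.4,-3],"turn": [8.9,0,-2.1],"jaw": 0.1},{"delta_pos": [-0.1,0.75,-6.5],"turn": [17.8,0,-4.2],"jaw": 0.1},{"delta_pos": [-0.15,1.1,-10],"turn": [26.8,0,-6.2],"jaw": 0.1},{"delta_pos": [-0.2,1.5,-13.7],"turn": [35.7,0,-8.3],"jaw": 0.1},{"delta_pos": [-0.25,1.91,-17.34],"turn": [44.6,0,-10.4],"jaw": 0.1}]}}

```text
time_s: 13.28
ee_pos: [429.2, -0.6, 401.0]
tool_rot: [[-0.995, 0.069, 0.068], [0.069, 0.998, -0.01], [-0.068, -0.005, -0.998]]
contact_force: [-0.4, 0.3, -7.5]
opening: 20.9
finger_force: 108.6
```

Emit:
{"method": "drive_tool", "body": {"plan": [{"delta_pos": [-0.6,-3.2,1.7],"turn": [8.9,0,-2.1],"jaw": 0.1},{"delta_pos": [-1.2,-6.4,3.4],"turn": [17.8,0,-4.2],"jaw": 0.1},{"delta_pos": [-1.8,-9.6,5.2],"turn": [26.8,0,-6.2],"jaw": 0.1},{"delta_pos": [-2.4,-12.8,7],"turn": [35.7,0,-8.3],"jaw": 0.1},{"delta_pos": [-3.03,-16.06,8.82],"turn": [44.6,0,-10.4],"jaw": 0.1}]}}

```text
time_s: 13.9
ee_pos: [454.8, -163.1, 313.3]
tool_rot: [[-0.996, -0.066, 0.067], [-0.094, 0.701, -0.707], [-0.001, -0.71, -0.704]]
contact_force: [-0.8, -1.2, -6.8]
opening: 21.0
finger_force: 110.3
```

Emit:
{"method": "drive_tool", "body": {"plan": [{"delta_pos": [0,3.5,0.4],"turn": [0,0,0],"jaw": 0.1},{"delta_pos": [0,7,0.8],"turn": [0,0,0],"jaw": 0.1},{"delta_pos": [0,7,0.8],"turn": [0,0,0],"jaw": 0.1}]}}

```text
time_s: 14.28
ee_pos: [449.3, -117.6, 255.4]
tool_rot: [[-0.996, -0.069, 0.063], [-0.094, 0.706, -0.702], [0.004, -0.705, -0.709]]
contact_force: [-0.6, -1.3, -7.1]
opening: 21.6
finger_force: 111.8
```

```bash
cat >> go.py <<'E'
TR=(TRAY[0]@F,TRAY[1]+TRAY[0]@[0,0,23.])
E
python3 - <<'E'
from go import *
import pickle
s=get_state();print(s["q"].round(1),s["opening"],s["finger_force"],TR[0].T@(s["ee_pos"]-TR[1]),s["contact_force"])
show(tgt(TR,GR,(184.5,0,12.3-6)));show(tgt(TR,GR,(182.4,0,12.3)))
c=camera_params("wrist");p,d=grab_frame("wrist");hsv=cv2.cvtColor(p,cv2.COLOR_RGB2HSV)
pickle.dump((c,p,d),open("w8.pkl","wb"))
# plate edges in the tool-held rack frame
Rr=s["tool_rot"]@GR.T;tr=s["ee_pos"]-Rr@np.array([182.4,0.26,12.3])
og=(hsv[...,0]<25)&(hsv[...,1]>120)&(hsv[...,2]>60);wh=(hsv[...,1]<60)&(hsv[...,2]>120)
for n,m in(("or",og),("wh",wh)):
    P=(cloud(c,d,m)-tr)@Rr
    for y0,y1 in((-75,-35),(-30,30),(35,75)):
        k=(abs(P[:,0]-38)<3.5)&(P[:,1]>y0)&(P[:,1]<y1)&(P[:,2]>-6)&(P[:,2]<30);Q=P[k]
        if len(Q)>8:print(n,y0,len(Q),np.percentile(Q[:,2],[2,50,98]).round(1),Q[:,0].mean().round(1),np.percentile(Q[:,1],[1,99]).round(1))
E
```

```text
[ -4.5  -6.  121.5 -49.7  65.6 -77.9] 21.55509686658209 111.78354263305664 [192.12801844  -1.69669844 -44.33675404] [-0.56850005 -1.34812488 -7.06077902]
 dpos cm [-0.18  5.06  0.78] turn [ 0.2 -0.2  0.1] TCP [448.  -87.2 214.2]
 dpos cm [-0.18  5.66  0.99] turn [ 0.2 -0.2  0.1] TCP [447.8 -84.4 208.4]
or -75 5033 [ 0.   6.2 12.3] 37.6 [-74.6 -35.5]
or -30 4965 [ 0.2  6.3 12.4] 37.5 [-29.5  29.3]
wh -75 1339 [12.9 17.7 22.6] 37.9 [-74.9 -63.1]
wh -30 3458 [-3.4 17.4 25.9] 37.7 [-22.2  29.1]
wh 35 37 [13.  14.9 19. ] 37.3 [35.  37.1]
```

Emit:
{"method": "drive_tool", "body": {"plan": [{"delta_pos": [-0.18,2.4,0.2],"turn": [0.2,-0.2,0.1],"jaw": 0.1},{"delta_pos": [-0.18,4.6,0.3],"turn": [0.2,-0.2,0.1],"jaw": 0.1},{"delta_pos": [-0.18,4.8,0.7],"turn": [0.2,-0.2,0.1],"jaw": 0.1},{"delta_pos": [-0.18,5,0.7],"turn": [0.2,-0.2,0.1],"jaw": 0.1},{"delta_pos": [-0.18,5,0.7],"turn": [0.2,-0.2,0.1],"jaw": 0.1}]}}

```text
time_s: 14.95
ee_pos: [450.6, -88.6, 219.1]
tool_rot: [[-0.995, -0.063, 0.073], [-0.096, 0.701, -0.707], [-0.006, -0.71, -0.704]]
contact_force: [-0.5, -0.2, -7.5]
opening: 21.4
finger_force: 111.9
```

```bash
python3 - <<'E'
from go import *
s=get_state();print(s["opening"],s["finger_force"],TR[0].T@(s["ee_pos"]-TR[1]),TR[0].T@s["contact_force"],s["contact_force"])
show(tgt(TR,GR,(182.6,0.2,11.8)))
E
```

```text
21.428601114522717 111.85108780860901 [186.80376374   2.46827149   1.69907653] [-5.39044389 -0.54621807  5.20485928] [-0.53112573 -0.18297666 -7.49201072]
 dpos cm [0.23 1.01 0.41] turn [-0.3  0.3 -0.2] TCP [448.  -84.6 208.9]
```

Emit:
{"method": "drive_tool", "body": {"plan": [{"delta_pos": [0.2,0.3,0.2],"turn": [-0.2,0.2,-0.1],"jaw": 0.1},{"delta_pos": [0.2,0.3,0.2],"turn": [-0.2,0.2,-0.1],"jaw": 0.1},{"delta_pos": [0.2,0.3,0.2],"turn": [-0.2,0.2,-0.1],"jaw": 0.1}]}}

```text
time_s: 15.32
ee_pos: [448.1, -87.6, 214.5]
tool_rot: [[-0.995, -0.067, 0.068], [-0.096, 0.703, -0.704], [-0.001, -0.708, -0.707]]
contact_force: [0.6, 0.3, -7.6]
opening: 21.2
finger_force: 111.8
```

```bash
python3 - <<'E'
from go import *
for i in range(4):
    s=get_state();print(s["time_s"],TR[0].T@(s["ee_pos"]-TR[1]),TR[0].T@s["contact_force"]);grab_frame("wrist")
show(tgt(TR,GR,(182.6,0.2,11.8)))
E
```

```text
15.325 [1.84420742e+02 2.96544062e-02 5.78786549e+00] [-5.25370558  0.59615457  5.54062416]
15.375 [1.84478731e+02 8.41634260e-02 5.79426326e+00] [-5.32549336 -0.04501558  4.42649127]
15.425 [1.84510590e+02 1.32026413e-01 5.80149796e+00] [-4.7876476  -0.44290401  4.773916  ]
15.475 [1.84500736e+02 1.07273646e-01 5.83106599e+00] [-5.18036566  0.93146121  4.57681057]
 dpos cm [-0.01  0.6   0.19] turn [-0.  0. -0.] TCP [448.  -84.6 208.9]
```

Emit:
{"method": "drive_tool", "body": {"plan": [{"delta_pos": [0,0.3,0.05],"turn": [0,0,0],"jaw": 0.1},{"delta_pos": [0,0.55,0.1],"turn": [0,0,0],"jaw": 0.1},{"delta_pos": [0,0.55,0.17],"turn": [0,0,0],"jaw": 0.1},{"delta_pos": [0,0.55,0.17],"turn": [0,0,0],"jaw": 0.1}]}}

```text
time_s: 16.02
ee_pos: [448.2, -84.4, 210.4]
tool_rot: [[-0.995, -0.066, 0.069], [-0.095, 0.703, -0.705], [-0.001, -0.708, -0.706]]
contact_force: [-7.0, 9.8, 6.7]
opening: 21.2
finger_force: 114.3
```

```bash
python3 - <<'E'
from go import *
for i in range(3):
    s=get_state();print(s["time_s"],TR[0].T@(s["ee_pos"]-TR[1]),TR[0].T@s["contact_force"]);grab_frame("wrist")
E
```

```text
16.025 [183.75312668   0.42947907  10.93740173] [12.13059906 -6.06918706  2.63398568]
16.075 [183.74830129   0.42312774  10.92476479] [12.90547444 -6.35333255  2.70143088]
16.125 [183.72955834   0.40758435  10.93580748] [13.23384922 -5.65906556  2.61641826]
```

Emit:
{"method": "drive_tool", "body": {"plan": [{"delta_pos": [0,0.07,-0.06],"turn": [0,0,0],"jaw": 0.1},{"delta_pos": [0,0.07,-0.06],"turn": [0,0,0],"jaw": 0.1}], "newtons": 30}}

```text
time_s: 16.42
ee_pos: [448.1, -83.7, 209.7]
tool_rot: [[-0.995, -0.067, 0.069], [-0.096, 0.703, -0.704], [-0.001, -0.708, -0.707]]
contact_force: [-2.2, 5.6, 0.5]
opening: 20.9
finger_force: 113.2
```

Emit:
{"method": "drive_tool", "body": {"plan": [{"delta_pos": [0,0,0],"turn": [0,0,0],"jaw": 0.3},{"delta_pos": [0,0,0],"turn": [0,0,0],"jaw": 0.4},{"delta_pos": [0,0,0],"turn": [0,0,0],"jaw": 0.4}], "newtons": 40}}

```text
time_s: 16.8
ee_pos: [447.9, -84.1, 209.5]
tool_rot: [[-0.995, -0.067, 0.068], [-0.096, 0.703, -0.704], [-0.001, -0.708, -0.706]]
contact_force: [0.9, -0.2, 0.7]
opening: 33.6
finger_force: 0.0
```

```bash
python3 - <<'E'
from go import *
for i in range(2):
    s=get_state();print(s["time_s"],s["opening"],TR[0].T@(s["ee_pos"]-TR[1]),TR[0].T@s["contact_force"]);grab_frame("wrist")
E
```

```text
16.8 33.55591801420977 [183.39120726   0.21415876  11.77922254] [ 0.29482193  0.83067011 -0.70859237]
16.85 34.05125086998807 [1.83381289e+02 1.80129931e-01 1.18565774e+01] [-0.37516214  0.14053122  1.11011571]
```

Emit:
{"method": "drive_tool", "body": {"plan": [{"delta_pos": [0,0,-2],"turn": [0,0,0],"jaw": 0.45},{"delta_pos": [0,0,-5],"turn": [0,0,0],"jaw": 0.45},{"delta_pos": [0,0,-9.3],"turn": [0,0,0],"jaw": 0.45},{"delta_pos": [0,0,-9.3],"turn": [0,0,0],"jaw": 0.45}]}}

```text
time_s: 17.4
ee_pos: [442.6, -17.0, 277.6]
tool_rot: [[-0.995, -0.065, 0.073], [-0.098, 0.704, -0.704], [-0.006, -0.708, -0.707]]
contact_force: [-0.4, -0.6, -0.8]
opening: 38.5
finger_force: 0.0
```

```bash
cat >> go.py <<'E'
def edges(fr,xe=38,tag="w"):
    c=camera_params("wrist");p,d=grab_frame("wrist");hsv=cv2.cvtColor(p,cv2.COLOR_RGB2HSV)
    og=(hsv[...,0]<25)&(hsv[...,1]>120)&(hsv[...,2]>60);wh=(hsv[...,1]<60)&(hsv[...,2]>120)
    for n,m in(("or",og),("wh",wh)):
        P=(cloud(c,d,m)-fr[1])@fr[0]
        for x0 in(38,64):
          for y0,y1 in((-75,-65),(-60,-35),(-30,30),(35,60),(65,75)):
            k=(abs(P[:,0]-x0)<3.5)&(P[:,1]>y0)&(P[:,1]<y1)&(P[:,2]>-6)&(P[:,2]<29);Q=P[k]
            if len(Q)>20:print(n,x0,y0,len(Q),"z",np.percentile(Q[:,2],[2,50,98]).round(1),"x",np.median(Q[:,0]).round(1),"y",np.percentile(Q[:,1],[1,99]).round(1))
E
python3 - <<'E'
from go import *
s=get_state();print(s["opening"],TR[0].T@(s["ee_pos"]-TR[1]))
edges(TR)
show(tgt(TR,GR,(275,48,6.5)),None,"overtab")
E
```

```text
38.52948006964247 [279.10061514   1.33088663  11.16950869]
or 38 -75 434 z [ 0.   6.  12.1] x 39.1 y [-74.8 -65.3]
or 38 -60 999 z [-0.1  5.9 12.1] x 39.0 y [-59.9 -35.1]
or 38 -30 1883 z [-0.2  5.7 11.5] x 39.0 y [-29.6  29.4]
or 64 35 783 z [ 0.1  6.1 11.9] x 64.7 y [35.2 59.8]
wh 38 -75 338 z [13.2 17.6 22.5] x 39.0 y [-74.8 -65.3]
wh 38 -30 1512 z [12.7 17.5 22.5] x 39.1 y [-27.4  29.3]
wh 38 35 509 z [13.4 17.9 22.5] x 39.1 y [35.1 59.7]
wh 38 65 171 z [13.5 18.1 22.2] x 39.0 y [65.1 74.6]
wh 64 -60 992 z [12.9 17.4 22.4] x 64.9 y [-59.6 -35.2]
overtab dpos cm [-4.73 -0.52  0.27] turn [-0.   0.2 -0.1] TCP [489.7 -18.7 278. ]
```

Pair is seated and closed on the tray (x about 39 all along, z 0 to 22.5). Next is the rack's tab.

Emit:
{"method": "drive_tool", "body": {"plan": [{"delta_pos": [-2.4,-0.5,0],"turn": [0,0.1,0],"jaw": 0.45},{"delta_pos": [-4.7,-0.5,0],"turn": [0,0.1,0],"jaw": 0.45},{"delta_pos": [-4.7,-0.5,0],"turn": [0,0.1,0],"jaw": 0.45},{"delta_pos": [-4.7,-0.5,0],"turn": [0,0.1,0],"jaw": 0.45},{"delta_pos": [-4.7,-0.5,0],"turn": [0,0.1,0],"jaw": 0.45}]}}

```text
time_s: 18.08
ee_pos: [487.7, -17.7, 277.9]
tool_rot: [[-0.996, -0.068, 0.065], [-0.094, 0.703, -0.705], [0.002, -0.708, -0.707]]
contact_force: [-0.2, 0.2, -0.3]
opening: 38.0
finger_force: 0.0
```

```bash
python3 - <<'E'
from go import *
s=get_state();print(s["q"].round(1),s["opening"],TR[0].T@(s["ee_pos"]-TR[1]))
edges(TR)
show(tgt(TR,GR,(216.5,48,6.2)),None,"tab")
E
```

```text
[  7.8   0.3 112.8 -46.9  75.6 -71.7] 38.03167217366362 [275.76276719  46.18718562   7.40017741]
or 38 -75 535 z [-0.2  5.9 12. ] x 39.0 y [-74.9 -65.2]
or 38 -60 1242 z [-0.3  5.9 12.2] x 39.0 y [-59.7 -35.5]
or 38 -30 2373 z [-0.2  5.9 11.9] x 39.0 y [-29.3  29.2]
or 64 35 1005 z [-0.   5.9 12.2] x 64.8 y [35.3 59.7]
wh 38 -75 330 z [12.5 17.  22.2] x 39.1 y [-74.9 -65.7]
wh 38 -30 1925 z [12.7 17.6 22.4] x 39.1 y [-29.3  29.4]
wh 38 35 586 z [13.6 18.  22.4] x 39.1 y [35.3 59.7]
wh 38 65 215 z [13.9 18.1 22.5] x 39.1 y [65.1 74.7]
wh 64 -60 1260 z [12.8 17.5 22.4] x 64.9 y [-59.7 -35.1]
tab dpos cm [-0.18 -0.1   5.95] turn [-0.  -0.1 -0. ] TCP [493.6 -60.1 236.9]
```

Emit:
{"method": "drive_tool", "body": {"plan": [{"delta_pos": [-0.18,-0.12,3],"turn": [0,0,0],"jaw": 0.45},{"delta_pos": [-0.18,-0.12,5],"turn": [0,0,0],"jaw": 0.45},{"delta_pos": [-0.18,-0.12,5.95],"turn": [0,0,0],"jaw": 0.45},{"delta_pos": [-0.18,-0.12,5.95],"turn": [0,0,0],"jaw": 0.45}]}}

```text
time_s: 18.62
ee_pos: [494.0, -60.2, 237.1]
tool_rot: [[-0.996, -0.067, 0.065], [-0.094, 0.703, -0.705], [0.001, -0.708, -0.707]]
contact_force: [-0.2, -0.4, -0.2]
opening: 38.4
finger_force: 0.0
```

Emit:
{"method": "drive_tool", "body": {"plan": [{"delta_pos": [0,0,0],"turn": [0,0,0],"jaw": 0},{"delta_pos": [0,0,0],"turn": [0,0,0],"jaw": 0},{"delta_pos": [0,0,0],"turn": [0,0,0],"jaw": 0},{"delta_pos": [0,0,0],"turn": [0,0,0],"jaw": 0}], "newtons": 80}}

```text
time_s: 19.12
ee_pos: [494.7, -59.3, 238.0]
tool_rot: [[-0.995, -0.067, 0.068], [-0.095, 0.704, -0.704], [-0.001, -0.707, -0.707]]
contact_force: [-2.0, 5.9, 2.7]
opening: 11.2
finger_force: 78.3
```

```bash
python3 - <<'E'
from go import *
s=get_state();print(s["opening"],s["finger_force"],TR[0].T@(s["ee_pos"]-TR[1]),TR[0].T@s["contact_force"],np.degrees(Rn.from_matrix((TR[0]@GR).T@s["tool_rot"]).as_rotvec()))
E
```

```text
11.232890720999201 78.34206819534302 [217.86654963  49.15263266   5.90346654] [ 6.23205715 -1.38944791  2.38197537] [ 0.00638155 -0.00954826  0.06029146]
```

Emit:
{"method": "drive_tool", "body": {"plan": [{"delta_pos": [0,-0.2,0],"turn": [0,0,0],"jaw": 0},{"delta_pos": [0,-0.4,0],"turn": [0,0,0],"jaw": 0},{"delta_pos": [0,-0.6,0],"turn": [0,0,0],"jaw": 0},{"delta_pos": [0,-0.8,0],"turn": [0,0,0],"jaw": 0},{"delta_pos": [0,-1.0,0],"turn": [0,0,0],"jaw": 0}]}}

```text
time_s: 19.75
ee_pos: [495.2, -65.2, 244.1]
tool_rot: [[-0.995, -0.067, 0.068], [-0.096, 0.706, -0.701], [-0.001, -0.705, -0.71]]
contact_force: [-1.9, 15.7, -1.9]
opening: 11.3
finger_force: 80.1
```

Emit:
{"method": "drive_tool", "body": {"plan": [{"delta_pos": [0,-0.3,0],"turn": [0,0,0],"jaw": 0},{"delta_pos": [0,-0.6,0],"turn": [0,0,0],"jaw": 0},{"delta_pos": [0,-1,0],"turn": [0,0,0],"jaw": 0},{"delta_pos": [0,-1.5,0],"turn": [0,0,0],"jaw": 0},{"delta_pos": [0,-1.5,0],"turn": [0,0,0],"jaw": 0}]}}

```text
time_s: 20.38
ee_pos: [496.4, -77.3, 255.6]
tool_rot: [[-0.995, -0.067, 0.068], [-0.095, 0.704, -0.704], [-0.001, -0.708, -0.707]]
contact_force: [0.2, 0.2, -1.8]
opening: 11.1
finger_force: 78.0
```

```bash
python3 - <<'E'
from go import *
s=get_state();print(s["opening"],s["finger_force"],TR[0].T@(s["ee_pos"]-TR[1]),s["contact_force"])
for n in("top","scene"):
    c=camera_params(n);p,d=grab_frame(n)
    for r in silhouettes(n,"disc_b")[:6]:
        P=cloud(c,d,r["mask"]);
        if len(P)>5:
            m=np.median(P,0);print(n,round(r["conf"],2),m.round(),"tray-frame",(TRAY[0].T@(m-TRAY[1])).round(1),p[r["mask"]].mean(0).round())
E
```

```text
11.071636166499088 78.00584077835083 [217.50038685  49.06707638 -19.33093728] [ 0.15499452  0.15606791 -1.77051185]
top 0.7 [ 421. -207.   94.] tray-frame [17.6 38.1 14.2] [166. 156. 152.]
top 0.65 [ 455. -235.  112.] tray-frame [ 8.2  6.8 49. ] [234. 143.  75.]
top 0.62 [591. 545.  11.] tray-frame [ 476.2 -202.6 -561.9] [154. 102.  70.]
top 0.51 [ 480. -202.   95.] tray-frame [ 16.9 -20.9  15.2] [174. 153. 143.]
scene 0.93 [436. 448.  14.] tray-frame [ 420.   -39.6 -502.6] [127.  87.  61.]
scene 0.66 [474. 108.  14.] tray-frame [ 178.6  -44.5 -260.3] [123.  85.  61.]
scene 0.52 [581. 536.  14.] tray-frame [ 472.6 -192.  -555.1] [136. 102.  84.]
```

```bash
python3 - <<'E'
from go import *
s=get_state();cur=(s["tool_rot"],s["ee_pos"])
a=tgt(TR,GR,(235,49,5.9-75));b=tgt(TR,GR,(290,49,5.9-75))
far=tgt(STAND,GR,(230,49,7+120))
h=half(a[0],far[0],(470,60,400));mid=(h[0].as_matrix(),h[1])
show(a,cur,"a");show(b,a,"b");show(mid,b,"mid");show(far,mid,"far");show(tgt(STAND,GR,(223,49,7+40)),far,"pre")
E
```

```text
a dpos cm [-0.03 -5.   -1.8 ] turn [-0.1 -0.1 -0. ] TCP [ 498.5 -100.   303.2]
b dpos cm [-0.   0.  -5.5] turn [0. 0. 0.] TCP [494.8 -61.3 342.1]
mid dpos cm [  1.3    4.61 -12.8 ] turn [-44.6   0.   10.4] TCP [470.  60. 400.]
far dpos cm [-3.73 12.73  7.84] turn [-44.6   0.   10.4] TCP [521.  184.1 324.3]
pre dpos cm [-0.  -8.   0.7] turn [0. 0. 0.] TCP [509.2 133.9 262.8]
```

Emit:
{"method": "drive_tool", "body": {"plan": [{"delta_pos": [0,-1.5,-0.3],"turn": [0,0,0],"jaw": 0},{"delta_pos": [0,-3.3,-1],"turn": [0,0,0],"jaw": 0},{"delta_pos": [0,-5,-1.8],"turn": [0,0,0],"jaw": 0},{"delta_pos": [0,-5,-4.5],"turn": [0,0,0],"jaw": 0},{"delta_pos": [0,-5,-7.3],"turn": [0,0,0],"jaw": 0}]}}

```text
time_s: 21.2
ee_pos: [494.4, -61.6, 343.5]
tool_rot: [[-0.996, -0.066, 0.066], [-0.093, 0.704, -0.704], [0.0, -0.707, -0.707]]
contact_force: [0.3, 1.3, -1.2]
opening: 11.0
finger_force: 78.3
```

Emit:
{"method": "drive_tool", "body": {"plan": [{"delta_pos": [0.2,0.9,-2.6],"turn": [-8.9,0,2.1],"jaw": 0},{"delta_pos": [0.5,1.8,-5.1],"turn": [-17.8,0,4.2],"jaw": 0},{"delta_pos": [0.8,2.8,-7.7],"turn": [-26.8,0,6.2],"jaw": 0},{"delta_pos": [1.0,3.7,-10.2],"turn": [-35.7,0,8.3],"jaw": 0},{"delta_pos": [1.3,4.6,-12.8],"turn": [-44.6,0,10.4],"jaw": 0}]}}

```text
time_s: 21.82
ee_pos: [469.9, 60.3, 401.6]
tool_rot: [[-0.995, 0.069, 0.069], [0.069, 0.998, -0.0], [-0.069, 0.005, -0.998]]
contact_force: [0.2, -0.9, -3.3]
opening: 11.1
finger_force: 78.3
```

```bash
python3 - <<'E'
from go import *
s=get_state();print(s["opening"],s["finger_force"],s["ee_pos"],s["contact_force"])
for n in("top","scene"):
    c=camera_params(n);p,d=grab_frame(n)
    P=(cloud(c,d,d>0)-TRAY[1])@TRAY[0]
    for y0 in(-36,36):
        k=(np.hypot(P[:,0]+2,P[:,1]-y0)<24)&(P[:,2]>-20)&(P[:,2]<60);print(n,y0,k.sum(),np.percentile(P[k,2],[3,25,50,75,97]).round(1))
    for r in silhouettes(n,"disc_b")[:6]:
        Q=cloud(c,d,r["mask"])
        if len(Q)>5:
            m=(np.median(Q,0)-TRAY[1])@TRAY[0]
            if abs(m[1])<80 and abs(m[0])<80:print(n,round(r["conf"],2),m.round(1))
E
```

```text
11.108095971569627 78.34007978439331 [469.88946349  60.34826186 401.59105523] [ 0.17962061 -0.92458827 -3.34830361]
top -36 141 [ 7.4 16.  17.4 19.  21.7]
top 36 129 [ 5.  15.5 16.8 17.9 20.2]
top 0.71 [ 3.2 41.3 15.9]
top 0.53 [  4.7 -30.8  16.3]
scene -36 24 [-19.1 -13.5  -5.9   2.    3. ]
scene 36 28 [-18.8 -16.1 -11.4  -4.4   2.4]
```

Both discs lie in the cover, with faces at z of about 17 (16.5 expected). On to the stand with the rack.

Emit:
{"method": "drive_tool", "body": {"plan": [{"delta_pos": [-0.75,2.5,1.6],"turn": [-8.9,0,2.1],"jaw": 0},{"delta_pos": [-1.5,5.1,3.1],"turn": [-17.8,0,4.2],"jaw": 0},{"delta_pos": [-2.2,7.6,4.7],"turn": [-26.8,0,6.2],"jaw": 0},{"delta_pos": [-3,10.2,6.3],"turn": [-35.7,0,8.3],"jaw": 0},{"delta_pos": [-3.73,12.73,7.84],"turn": [-44.6,0,10.4],"jaw": 0}]}}

```text
time_s: 22.65
ee_pos: [521.4, 184.0, 323.3]
tool_rot: [[-0.973, 0.163, 0.163], [0.231, 0.686, 0.69], [0.001, 0.709, -0.705]]
contact_force: [-0.5, 0.5, -1.5]
opening: 11.2
finger_force: 78.6
```

Emit:
{"method": "drive_tool", "body": {"plan": [{"delta_pos": [0,0,0],"turn": [0,0,0],"jaw": 0},{"delta_pos": [0,0,0],"turn": [0,0,0],"jaw": 0},{"delta_pos": [0,0,0],"turn": [0,0,0],"jaw": 0}]}}

```text
time_s: 23.02
ee_pos: [521.4, 183.6, 325.1]
tool_rot: [[-0.973, 0.162, 0.164], [0.23, 0.689, 0.687], [-0.002, 0.706, -0.708]]
contact_force: [0.9, 0.4, -1.6]
opening: 11.1
finger_force: 78.8
```

```bash
python3 - <<'E'
from go import *
import pickle
s=get_state();print(s["q"].round(1),STAND[0].T@(s["ee_pos"]-STAND[1]))
def ext(c,p,d,fr,lab):
    hsv=cv2.cvtColor(p,cv2.COLOR_RGB2HSV);og=(hsv[...,0]<25)&(hsv[...,1]>120)&(hsv[...,2]>60)
    P=(cloud(c,d,og)-fr[1])@fr[0];k=(abs(P[:,0]-38)<3)&(abs(P[:,1])<90)&(P[:,2]>-6)&(P[:,2]<20);Q=P[k]
    print(lab,len(Q),"y",np.percentile(Q[:,1],[.5,99.5]).round(1),"z",np.percentile(Q[:,2],[2,50,98]).round(1),"x",np.median(Q[:,0]).round(2))
    for lo,hi in((-75,-40),(-40,0)):
        q=Q[(Q[:,1]>lo)&(Q[:,1]<hi)]
        if len(q)>9:print("   ",lo,np.median(q,0).round(2))
    k=(abs(P[:,0]-64)<3)&(abs(P[:,1])<90)&(P[:,2]>-6)&(P[:,2]<20);Q=P[k]
    if len(Q)>9:print("   tab y",np.percentile(Q[:,1],[.5,99.5]).round(1),np.median(Q,0).round(2))
ext(*pickle.load(open("w7.pkl","rb")),STAND,"w7 at stand")
c=camera_params("wrist");s=get_state();p,d=grab_frame("wrist")
Rr=s["tool_rot"]@GR.T;fr=(Rr,s["ee_pos"]-Rr@np.array([217.4,49.1,7.]))
ext(c,p,d,fr,"held")
show(tgt(STAND,GR,(223,49.1,7+40)))
E
```

```text
[ 1.000e-01 -2.900e+00  1.105e+02  4.770e+01  6.820e+01 -9.360e+01] [230.81631394  49.56294851 127.22135503]
w7 at stand 3929 y [-75.3  33. ] z [ 1.1  7.1 13.2] x 38.53
    -75 [ 38.44 -58.21   7.11]
    -40 [ 38.56 -20.78   7.29]
   tab y [32.  61.5] [64.3  45.39  7.31]
held 8061 y [-61.6  33.2] z [ 1.1  7.2 13.6] x 39.2
    -75 [ 39.2  -51.29   7.19]
    -40 [ 39.18 -21.28   7.18]
   tab y [32.8 62.2] [65.   45.42  7.18]
 dpos cm [ 0.05 -8.04  0.79] turn [-0.   0.1 -0. ] TCP [509.3 133.8 262.8]
```

Emit:
{"method": "drive_tool", "body": {"plan": [{"delta_pos": [0.1,-4,0.4],"turn": [0,0,0],"jaw": 0},{"delta_pos": [0.1,-8,0.8],"turn": [0,0,0],"jaw": 0},{"delta_pos": [0.1,-10,0.8],"turn": [0,0,0],"jaw": 0},{"delta_pos": [0.1,-11.4,0.9],"turn": [0,0,0],"jaw": 0},{"delta_pos": [0.1,-11.4,0.9],"turn": [0,0,0],"jaw": 0}]}}

```text
time_s: 23.7
ee_pos: [503.1, 111.6, 237.1]
tool_rot: [[-0.973, 0.164, 0.163], [0.231, 0.688, 0.688], [0.001, 0.707, -0.707]]
contact_force: [-0.0, 0.0, -1.5]
opening: 11.2
finger_force: 78.8
```

Emit:
{"method": "drive_tool", "body": {"plan": [{"delta_pos": [0,0,0],"turn": [0,0,0],"jaw": 0},{"delta_pos": [0,0,0],"turn": [0,0,0],"jaw": 0}]}}

```text
time_s: 23.95
ee_pos: [503.5, 112.5, 238.1]
tool_rot: [[-0.973, 0.161, 0.163], [0.23, 0.688, 0.689], [-0.001, 0.708, -0.707]]
contact_force: [0.2, 0.7, -1.6]
opening: 11.1
finger_force: 78.8
```

```bash
python3 - <<'E'
from go import *
s=get_state();print(STAND[0].T@(s["ee_pos"]-STAND[1]),STAND[0].T@s["contact_force"])
show(tgt(STAND,GR,(216.7,48.5,7)))
E
```

```text
[221.20570546  48.35054001  13.88460784] [-1.58353579  0.07450213 -0.61294019]
 dpos cm [-0.01 -0.69  0.45] turn [ 0.   0.1 -0. ] TCP [503.3 110.8 230.1]
```

Emit:
{"method": "drive_tool", "body": {"plan": [{"delta_pos": [0,-0.3,0.2],"turn": [0,0,0],"jaw": 0},{"delta_pos": [0,-0.5,0.35],"turn": [0,0,0],"jaw": 0},{"delta_pos": [0,-0.7,0.4],"turn": [0,0,0],"jaw": 0},{"delta_pos": [0,-0.72,0.45],"turn": [0,0,0],"jaw": 0},{"delta_pos": [0,-0.72,0.45],"turn": [0,0,0],"jaw": 0}]}}

```text
time_s: 24.58
ee_pos: [502.8, 110.4, 229.5]
tool_rot: [[-0.973, 0.163, 0.162], [0.23, 0.687, 0.689], [0.0, 0.708, -0.706]]
contact_force: [-2.5, -0.4, 5.3]
opening: 11.2
finger_force: 79.7
```

```bash
python3 - <<'E'
from go import *
s=get_state();print(STAND[0].T@(s["ee_pos"]-STAND[1]),STAND[0].T@s["contact_force"])
E
```

```text
[216.67820928  48.09646523   6.22841376] [ 4.44429374 -2.3575918   3.08669778]
```

Emit:
{"method": "drive_tool", "body": {"plan": [{"delta_pos": [0,0,0],"turn": [0,0,0],"jaw": 0.35},{"delta_pos": [0,0,0],"turn": [0,0,0],"jaw": 0.45},{"delta_pos": [0,0,0],"turn": [0,0,0],"jaw": 0.45},{"delta_pos": [0,0,-2.5],"turn": [0,0,0],"jaw": 0.45},{"delta_pos": [0,0,-6.5],"turn": [0,0,0],"jaw": 0.45}]}}

```text
time_s: 25.2
ee_pos: [491.3, 65.5, 274.3]
tool_rot: [[-0.973, 0.164, 0.16], [0.229, 0.688, 0.689], [0.003, 0.707, -0.707]]
contact_force: [0.9, -0.2, -0.4]
opening: 38.3
finger_force: 0.0
```

Emit:
{"method": "drive_tool", "body": {"plan": [{"delta_pos": [4,0,-1],"turn": [0,0,0],"jaw": 0.45},{"delta_pos": [4.8,0,-2],"turn": [0,0,0],"jaw": 0.45},{"delta_pos": [4.8,0,-2],"turn": [0,0,0],"jaw": 0.45}]}}

```text
time_s: 25.58
ee_pos: [442.0, 62.4, 289.5]
tool_rot: [[-0.973, 0.163, 0.164], [0.231, 0.688, 0.688], [-0.001, 0.707, -0.707]]
contact_force: [0.3, 0.1, 0.1]
opening: 38.3
finger_force: 0.0
```

```bash
python3 - <<'E'
from go import *
s=get_state();print(s["opening"],STAND[0].T@(s["ee_pos"]-STAND[1]))
edges(STAND)
mid=(np.array([[-1,0,0],[0,1,0],[0,0,-1.]]),np.array([450,0,420.]));show(mid,None,"mid")
show((mid[0],np.array([445,-222,420.])),mid,"view")
E
```

```text
38.263795379239994 [ 3.01929458e+02 -8.80072720e-02  5.86828353e+00]
or 38 -75 357 z [ 1.3  7.4 13.5] x 38.5 y [-74.6 -65.1]
or 38 -60 816 z [ 1.1  7.4 13.6] x 38.5 y [-59.7 -35.2]
or 38 -30 1652 z [ 0.9  7.4 13.4] x 38.7 y [-29.4  29.4]
or 64 35 667 z [ 0.8  7.3 13.1] x 64.5 y [35.4 59.5]
mid dpos cm [ -2.2    5.07 -13.41] turn [ 44.8   5.3 -12.7] TCP [450.   0. 420.]
view dpos cm [  0.5 -22.2   0. ] turn [0. 0. 0.] TCP [ 445. -222.  420.]
```

Rack is seated just as before (x 38.5, z 1 to 13.4). Last, a look at the tray.

Emit:
{"method": "drive_tool", "body": {"plan": [{"delta_pos": [-0.4,1,-3],"turn": [9,1,-2.5],"jaw": 0.6},{"delta_pos": [-0.8,2,-6],"turn": [18,2,-5],"jaw": 0.6},{"delta_pos": [-1.3,3,-9],"turn": [27,3.2,-7.6],"jaw": 0.6},{"delta_pos": [-1.8,4,-11],"turn": [36,4.2,-10.2],"jaw": 0.6},{"delta_pos": [-2.2,5.07,-13.4],"turn": [44.8,5.3,-12.7],"jaw": 0.6}]}}

```text
time_s: 26.25
ee_pos: [450.8, 0.2, 420.2]
tool_rot: [[-1.0, -0.003, -0.001], [-0.003, 1.0, -0.004], [0.001, -0.004, -1.0]]
contact_force: [0.1, 0.3, -0.6]
opening: 51.2
finger_force: 0.0
```

Emit:
{"method": "drive_tool", "body": {"plan": [{"delta_pos": [0.1,-5.5,0],"turn": [0,0,0],"jaw": 1},{"delta_pos": [0.2,-11,0],"turn": [0,0,0],"jaw": 1},{"delta_pos": [0.3,-16.5,0],"turn": [0,0,0],"jaw": 1},{"delta_pos": [0.5,-22,0],"turn": [0,0,0],"jaw": 1},{"delta_pos": [0.5,-22,0],"turn": [0,0,0],"jaw": 1}]}}

```text
time_s: 26.88
ee_pos: [445.5, -222.9, 418.6]
tool_rot: [[-1.0, 0.002, -0.002], [0.002, 1.0, 0.001], [0.002, 0.001, -1.0]]
contact_force: [0.5, 0.2, -0.2]
opening: 85.4
finger_force: 0.0
```

```bash
python3 - <<'E'
from go import *
c=camera_params("wrist");s=get_state();print(s["time_s"],s["ee_pos"]);p,d=grab_frame("wrist");cv2.imwrite("pics/w9.png",p[:,:,::-1])
P=(cloud(c,d,d>0)-TRAY[1])@TRAY[0]
# disc faces: points standing above the cover face
k=(P[:,2]>13.5)&(P[:,2]<30)&(abs(P[:,0])<45)&(abs(P[:,1])<80);Q=P[k]
for sg in(-1,1):
    q=Q[Q[:,1]*sg>0];h=q[:,:2].astype(np.float32);(cx,cy),r=cv2.minEnclosingCircle(h)
    A=np.c_[q[:,:2],np.ones(len(q))];pl=np.linalg.lstsq(A,q[:,2],rcond=None)[0]
    print("disc",sg,len(q),"centre",np.round([cx,cy,r],1),"z",np.percentile(q[:,2],[2,50,98]).round(1),"slope deg",np.degrees(pl[:2]).round(1))
m=(P[:,2]>8)&(P[:,2]<12)&(abs(P[:,0])<70)&(abs(P[:,1])<90);q=P[m];print("cover",np.percentile(q,[.5,50,99.5],axis=0).round(1).tolist())
for t in("disc_b","cover"):
  for r in silhouettes("wrist",t)[:3]:
    Q=cloud(c,d,r["mask"]);m=(np.median(Q,0)-TRAY[1])@TRAY[0];print(t,round(r["conf"],2),r["uv"],m.round(1))
E
```

```text
26.875 [ 445.47061195 -222.94693812  418.57043696]
disc -1 2594 centre [ -9.8 -40.4  38.8] z [14.2 17.  26.1] slope deg [-2.6 -1.5]
disc 1 3115 centre [-9.  39.8 37. ] z [14.3 16.9 26.1] slope deg [-2.9  0.1]
cover [[-37.1, -74.3, 8.1], [30.2, 23.7, 10.3], [65.1, 75.1, 11.8]]
disc_b 0.82 [296.5, 241.1] [  3.4 -31.   16.3]
disc_b 0.7 [293.9, 163.1] [ 3.6 38.7 16.2]
cover 0.69 [327.0, 190.1] [33.  17.   8.3]
```

```bash
python3 - <<'E'
from go import *
c=camera_params("wrist");p,d=grab_frame("wrist")
P=(cloud(c,d,d>0)-TRAY[1])@TRAY[0]
for sg in(-1,1):
    q=P[(P[:,2]>14)&(P[:,2]<22)&(P[:,0]>-36)&(P[:,0]<45)&(P[:,1]*sg>2)&(P[:,1]*sg<75)]
    A=np.c_[q[:,:2],np.ones(len(q))];pl=np.linalg.lstsq(A,q[:,2],rcond=None)[0]
    print(sg,len(q),"x",np.percentile(q[:,0],[1,99]).round(1),"y",np.percentile(q[:,1],[1,99]).round(1),"z",np.percentile(q[:,2],[2,50,98]).round(1),"slope",np.degrees(pl[:2]).round(2))
for n in("top","scene"):
    cc=camera_params(n);p2,dd=grab_frame(n)
    for t in("cylinder_square","white_jar","loupe","indenter_case","parts_dish","part_flange"):
        r=silhouettes(n,t)[:1]
        if r:print(n,t,round(r[0]["conf"],2),np.median(cloud(cc,dd,r[0]["mask"]),0).round())
E
```

```text
-1 2329 x [-30.7  25.7] y [-62.3  -6.1] z [14.8 16.9 17.9] slope [-0.43 -0.34]
1 2816 x [-31.2  25.6] y [ 9.2 65. ] z [15.  16.8 17.9] slope [-0.4  -0.24]
top cylinder_square 0.45 [664. -60.  76.]
top white_jar 0.84 [ 655. -210.   61.]
top indenter_case 0.73 [548. 451.  22.]
top parts_dish 0.58 [402. -37.   3.]
top part_flange 0.67 [567. -33.  10.]
scene cylinder_square 0.77 [668. -48.  56.]
scene white_jar 0.76 [ 659. -197.   51.]
scene loupe 0.56 [619.   3.  25.]
scene indenter_case 0.66 [550. 460.  24.]
scene parts_dish 0.61 [405. -41.   7.]
scene part_flange 0.62 [570. -23.  14.]
```

```bash
python3 -c "
from bench import *
print(job_done())"
```

```text
the job is handed in; nothing more can be done
None
```

The job is handed in at about 28 s of the 69 s limit: both discs lie flat, test face up, in the cover's pockets on the tray, the empty rack is back on its drying stand as it stood, and the bystanders have not moved.

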